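# Weight down a fresh glue-up with the square weight from the turntable organiser

### The arm

A 7-joint arm with a two-finger parallel gripper is mounted at the origin on the work surface. World frame = base frame: x ahead of the robot, y to its left, z up, the work surface at z = 0. Lengths are in m, angles in rad, forces in N, time in s.
With the tool pointing down it reaches from about 0.35 to 0.9 m from the base axis. Payload 7.2 kg.
Tool frame: the origin (TCP) lies at the very end of the fingers, on their centre line; the grasp point (between the pads) lies 19 mm behind it; z points along the fingers, y is the line along which they close (so a half turn about z gives the same grasp; the last joint's range is limited). The gripper opens to 88 mm and grips with 3 to 60 N. Pads are 20 mm wide; open, the fingers measure 115 mm over their backs; the gripper's body (75 mm by 178 mm) begins 61 mm behind the grasp point.
Start: joints at [-1.29, 0.411, -0.013, 1.596, 0.006, 1.134, -0.082], TCP at [0.214, 0.587, 0.223] pointing down, gripper open.
Joint ranges: [-2.95, 2.95], [-0.29, 1.99], [-1.47, 1.44], [0.14, 2.54], [-1.03, 4.17], [0.13, 1.85], [-2.86, 2.86]. Speed limits (rad/s): [2.39, 2.39, 3.01, 3.01, 3.14, 3.14, 3.14].

### API

Orientations are given as a 3x3 rotation matrix whose columns are the frame's x, y, z axes.
In Python, from bench import * gives the robot as it stands.
- The arm moves only by the tool step_arm, never from a script. Its argument "series" is a list of rows, each a list of 5 numbers: the shift along the tool's x, y, z in cm, then the turn about the tool's z in rad, then the finger opening in cm, from 0 to 8.78. A call has 1 to 8 rows; each row shifts and turns the commanded pose from where the row before left it, along the tool's axes as they then stand; what a row does not reach is not made up. A row lasts 1/10 s, in which the tool goes at most 50 mm and 8.59 degrees, less where a joint would pass 70% of its speed; a pose out of reach is approached as far as the arm can. A call is refused whole if a number of a shift passes 5 or a number of a turn 0.15, either way. A call with a gripper value outside its range is refused whole. The fingers move at their own pace and stop on an object; "newtons" is the grip in N (left out, the last holds). Time passes only in rows, so rows that do not move let the fingers close. It gives the time, the measured TCP pose, the force, the opening and the grip force at its end, in the units of the state.
- sense(): the state, without advancing time (a new reading comes with each control period).
- grab_frame(name): name is "side" or "top" or "wrist"; returns a dict with "image" (400x640x3 uint8, red, green, blue), "intrinsics" (3x3 intrinsics, pixels), "camera_from_world" (4x4, takes a point from world to camera coordinates). Camera axes: x right, y down, z forward; pixel columns grow to the right and rows downward; lengths in m; the calibration is good to about 2 mm. A picture is of the moment at which its call begins. There is no depth.
- close_job(): hands the job in; it is judged then, once.
The state is a dict: "clock": time; "joint_pos": joint angles; "qd": joint speeds; "joint_torque": joint torques, N m; "position": TCP position; "ee_rot": TCP orientation; "force": force on the tool from outside, world axes, zero at the start; "ft_torque": the same for the moment, N m; "opening": finger opening in m; "gripper_force": force on a finger pad.
Only numpy, scipy, OpenCV 4.12 (cv2) and the standard library are available. Lean on these libraries where they do the work, as an engineer would, in place of code of your own. Each camera call takes 0.05 s, during which the arm holds its last target. There are 200 camera calls.

### The job

The white board square on the mat has just been glued to its base and has to dry under pressure. Turn the two-tier organiser until the bay with the square-footed steel weight faces the arm, take that weight out, and set it down gently on the glued square, centred and with its sides in line with the square's edges. Don't shift the glued square, and leave everything else as it is.

Things in the scene. Friction and masses are not known exactly. Their poses are not given: they have to be found in the camera images.
- square_weight_mid (a point): Plain steel pressing weight, SQUARE foot 50 x 50 x 32 mm high, then a neck (14 mm thick, 16 mm high) and a round knob 24 mm across, 26 mm high; 74 mm in all, 0.5 to 0.8 kg. This point: on its axis, 37 mm above its underside (half-way up), 24 mm below the knob's middle; z up, x and y square to its sides. Starts in a lower bay away from the arm, about 100 mm from the turning axis, sides within 9 degrees of square to the radius through the bay's middle.
- round_weight_mid (a point): Plain steel pressing weight with a ROUND foot 56 mm across, 32 mm high, same neck and knob as the square one. This point: on its axis, 37 mm above its underside (half-way up), 24 mm below the knob's middle; z up. Stands in another bay; leave it there.
- bar_weight_mid (a point): Plain steel pressing weight with an OBLONG foot 64 x 30 mm (x the long way), 32 mm high, same neck and knob. This point: on its axis, 37 mm above its underside (half-way up), 24 mm below the knob's middle; z up. Stands in another bay; leave it there.
- glue_jar: Closed glue jar, 52 mm across, 65 mm high, in the fourth bay; origin at the centre of its underside. Leave it there.
- organiser_grip (a point): Middle of the wooden cross-grip on top of the two-tier turntable organiser, on its vertical turning axis, 238 mm above the bench. The grip is a bar 90 mm long (along this point's x), 16 mm thick (y), 24 mm high on a 20 mm column. Grip and both trays turn as one, either way without end; friction 0.08 N m, stays where it is left.
- lower_tray (a point): Centre of the lower tray's floor, 22 mm above the bench, on the turning axis; turns with the grip. Tray 280 mm across, lip 14 mm high, four quarter bays parted by dividers 4 mm thick and 22 mm high. The bays' middles lie along this point's +x, +y, -x and -y; the square weight is in the +x bay.
- upper_tray (a point): Centre of the upper tray's floor, 166 mm above the bench, on the turning axis. Tray 188 mm across, underside 160 mm and lip top 184 mm above the bench; it overhangs the inner part of the lower bays, so a weight is taken from outside with the tool tilted 25 to 45 degrees.
- organiser_front (a point): A fixed point that does not turn: on the side of the organiser towards the arm, 100 mm from the turning axis and 60 mm above the bench. A weight whose bay faces the arm stands about here.
- glued_square_top (a point): Centre of the top face of the freshly glued white board SQUARE, 66 x 66 mm, 6 mm thick, 30 g, lying loose (wet glue) in the middle of a fixed greyboard base 100 x 100 x 4 mm on the cutting mat (mat top 3 mm above the bench, so this face is 13 mm above it); z up, x and y along its edges.
- glued_disc_top (a point): Centre of the top face of another glued piece, a white board DISC 66 mm across, 6 mm thick, on a base of its own. Not this job: leave it alone.
- tape_roll: Roll of paper tape, 50 mm across, 18 mm high, on the upper tray; origin at the centre of its underside. It rides along.
- pin_tin: Round tin of pins, 44 mm across, 22 mm high, on the upper tray; origin at the centre of its underside. It rides along.
- steel_rule: Steel rule 310 x 30 x 2 mm lying across the near part of the mat, long way along its y; origin at its middle. Bystander.
- craft_knife: Craft knife 140 mm long, 10 mm thick, lying on the far part of the mat, long way along its y. Bystander.
- flat_brush: Flat glue brush, 190 mm long along its x, 32 mm wide, 12 mm thick, lying on the far part of the mat. Bystander.
- marker: Marker pen 135 mm long along its y, 12 mm thick, on the bench between the mat and the arm. Bystander.
- brush_jar: Glass jar 76 mm across and 100 mm high with brushes standing up to 210 mm, on the right of the mat; origin at the centre of its underside. Bystander.
Not all that is in view belongs to the job. Leave any yellow look-alike of the part that bears square_weight_mid alone. What is shaped like the part that bears glued_square_top but black is not meant.

How it is judged:
By the outcome, as a careful person would: the job done as asked, in the order asked, and still so for the second after the job is handed in, with the robot touching nothing.
It also fails if it takes over 72 s, if anything falls off the work surface, if the arm or the gripper's body presses on something with over 40 N, if the wrist force passes 120 N, or if a joint passes its speed limit or range.

## Working session

There is one attempt and no reset: what is moved stays moved. The work goes in short steps, Python scripts to look and compute and a tool call to move; the robot and the scene stay as the last step left them, time stands still between calls to the robot, and variables do not carry over. Pictures are saved under pics/ and viewed, at most 10 in all, crops included, and the job is handed in when it is done.

Besides the shell and the picture viewer there is one more tool, called after "Emit:" as name([rows], argument=value, ...), one row to a line, values as JSON. step_arm: Moves the arm, as the interface text tells. Its arguments: {"type":"object","properties":{"series":{"type":"array"},"newtons":{"type":"number"}},"required":["series"]}

```bash
ls; mkdir -p pics
python3 - <<'E'
from bench import *
import cv2,numpy as np
s=sense();print({k:np.round(v,3).tolist() for k,v in s.items()})
for n in("top","side"):
    f=grab_frame(n);cv2.imwrite(f"pics/{n}0.png",f["image"][:,:,::-1]);print(n,f["intrinsics"].tolist(),np.round(f["camera_from_world"],4).tolist())
E
```

```text
pics
{'clock': 0.0, 'joint_pos': [-1.29, 0.412, -0.013, 1.597, 0.006, 1.134, -0.082], 'qd': [0.001, -0.003, 0.001, 0.001, -0.0, -0.001, -0.0], 'joint_torque': [-0.001, -58.796, 0.641, -29.107, -0.054, 0.018, 0.0], 'position': [0.213, 0.587, 0.222], 'ee_rot': [[-0.94, 0.342, -0.0], [0.342, 0.94, -0.002], [-0.0, -0.002, -1.0]], 'force': [-0.253, 0.239, 0.218], 'ft_torque': [0.004, 0.03, 0.018], 'gripper_force': 0.0, 'opening': 0.088}
top [[433.39172604135774, 0.0, 322.83626605089586], [0.0, 433.39172604135774, 199.41999453337093], [0.0, 0.0, 1.0]] [[0.0034, -1.0, -0.0049, -0.0456], [-0.9966, -0.003, -0.0823, 0.5093], [0.0823, 0.0052, -0.9966, 1.1923], [0.0, 0.0, 0.0, 1.0]]
side [[515.6933469374916, 0.0, 325.27926330865023], [0.0, 515.6933469374916, 213.83527140422498], [0.0, 0.0, 1.0]] [[-0.9672, -0.253, 0.0222, 0.4717], [-0.1868, 0.6493, -0.7372, 0.2378], [0.1721, -0.7172, -0.6753, 1.3461], [0.0, 0.0, 0.0, 1.0]]
```

View pics/top0.png

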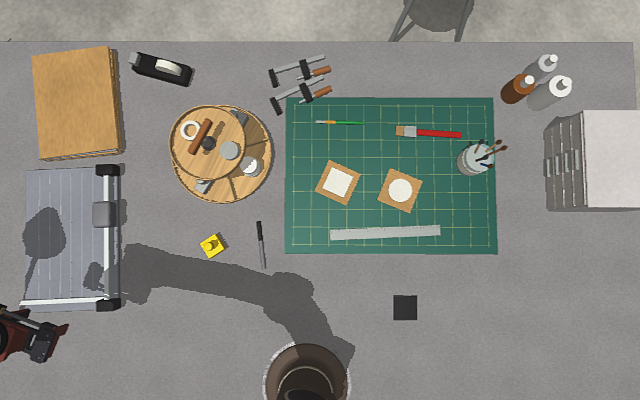

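View pics/side0.png

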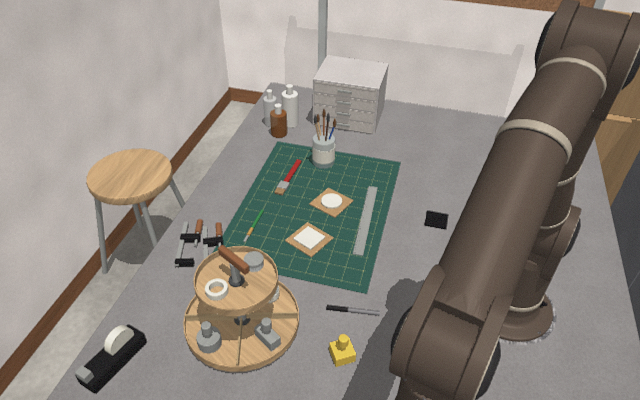

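Top view: organiser around (220,153), its grip bar at (200,136). White square is at (338,181), disc at (400,189). The yellow weight (211,244) and black square (405,307) are decoys. Next, close crops of the organiser.

```bash
cat > h.py <<'E'
from bench import *
import cv2,numpy as np
def load(n): return grab_frame(n)
def ray(f,uv,z):
    K=f["intrinsics"];T=f["camera_from_world"];R=T[:3,:3];c=-R.T@T[:3,3]
    d=R.T@np.linalg.inv(K)@np.array([uv[0],uv[1],1.]);return c+d*(z-c[2])/d[2]
def proj(f,p):
    T=f["camera_from_world"];q=f["intrinsics"]@(T[:3,:3]@np.array(p,float)+T[:3,3]);return q[:2]/q[2]
E
python3 - <<'E'
from h import *
t=load("top");s=load("side")
a=cv2.resize(t["image"][95:210,160:280],None,fx=3.3,fy=3.3,interpolation=cv2.INTER_CUBIC)
b=cv2.resize(s["image"][240:375,175:310],None,fx=2.8,fy=2.8,interpolation=cv2.INTER_CUBIC)
h=max(a.shape[0],b.shape[0]);im=np.zeros((h,a.shape[1]+b.shape[1],3),np.uint8);im[:a.shape[0],:a.shape[1]]=a;im[:b.shape[0],a.shape[1]:]=b
cv2.imwrite("pics/c1.png",im[:,:,::-1]);print(im.shape)
# white pieces
hsv=cv2.cvtColor(t["image"],cv2.COLOR_RGB2HSV)
m=((hsv[...,1]<30)&(hsv[...,2]>200)).astype(np.uint8)
m[:, :290]=0;m[:,450:]=0;m[:150]=0;m[230:]=0
for c in cv2.findContours(m,cv2.RETR_EXTERNAL,cv2.CHAIN_APPROX_NONE)[0]:
    if cv2.contourArea(c)<200: continue
    r=cv2.minAreaRect(c);M=cv2.moments(c);u=(M['m10']/M['m00'],M['m01']/M['m00'])
    print(r,u,ray(t,u,.013)); 
    bx=cv2.boxPoints(r); w=np.array([ray(t,p,.013) for p in bx]);e=np.diff(w,axis=0)[:,:2];print(np.linalg.norm(e,axis=1),np.degrees(np.arctan2(e[:,1],e[:,0])))
# grip
m=cv2.inRange(hsv,(3,110,50),(14,255,190));m[:, :170]=0;m[:,270:]=0;m[:110]=0;m[200:]=0
for c in cv2.findContours(m,cv2.RETR_EXTERNAL,cv2.CHAIN_APPROX_NONE)[0]:
    if cv2.contourArea(c)<80: continue
    r=cv2.minAreaRect(c);bx=cv2.boxPoints(r); w=np.array([ray(t,p,.25) for p in bx]);e=np.diff(w,axis=0)[:,:2]
    print("grip",r,ray(t,r[0],.25),np.linalg.norm(e,axis=1),np.degrees(np.arctan2(e[:,1],e[:,0])))
E
```

```text
(380, 774, 3)
((399.5000305175781, 189.99998474121094), (21.920310974121094, 21.920310974121094), 45.0) (399.59982409850477, 189.88390501319262) [ 0.53773177 -0.26033534  0.013     ]
[0.06248874 0.06160755 0.06229228] [ -44.9843189  -135.50658794  134.8586924 ]
((337.314453125, 181.9175262451172), (22.84528923034668, 22.743755340576172), 23.96249008178711) (337.27714186611166, 181.91224419007978) [ 0.55987576 -0.08458225  0.013     ]
[0.06476507 0.06471118 0.064634  ] [ -23.64850112 -114.02785256  156.1303728 ]
grip ((199.8477325439453, 136.41473388671875), (8.585458755493164, 38.56476593017578), 29.24882698059082) [0.63507641 0.23816817 0.25      ] [0.08889886 0.02011279 0.08881607] [ -27.64938576 -119.23859458  152.26946909]
```

View pics/c1.png

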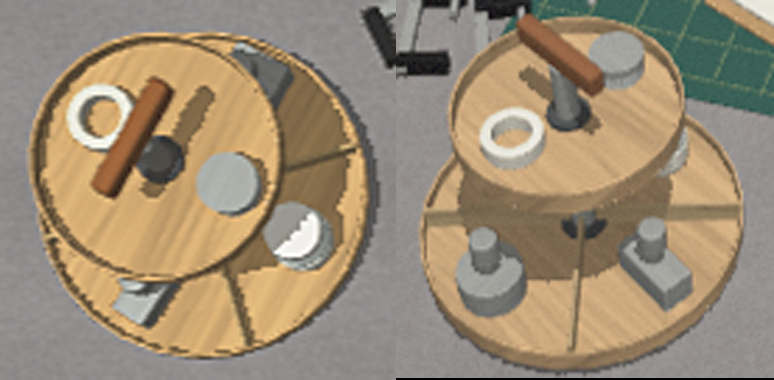

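Four weights or jar are visible in the lower bays. In the top crop the bar weight is at (145,300), the jar at (298,235) and the dark foot at (262,80) is in the far bay. In the side crop the round weight is at (490,270).

Candidates for the target:
- **Grey foot in the far-right bay, top pixel (239,119):** the grip's x axis points to it at about -28°, so this is the square weight.
- **Bar weight, top (204,186):** oblong foot.
- **Round weight, side (207,335):** round foot.
- **Yellow weight, (211,244):** decoy.

The bay has to turn about -131° to face the arm. I'll go to the grip first.

Emit:
step_arm([
  [0,0,-4,0,8.78],
  [0,0,-4,0,8.78],
  [-4,-1.4,0,0,8.78],
  [-4,-1.4,0,0.07,8.78],
  [-4,-1.4,0,0.07,8.78],
  [-4,-1.4,0,0,8.78],
  [-4,-1.4,0,0,8.78],
  [-4,-1.4,0,0,8.78],
])

```text
clock: 1.0
position: [0.3972, 0.4097, 0.3026]
ee_rot: [[-0.883, 0.469, -0.0], [0.469, 0.883, -0.0], [0.0, -0.0, -1.0]]
force: [0.8, 0.3, -0.2]
opening: 0.0881
gripper_force: 0.0
```

Run:
```python
from h import *
s=sense();R=np.array(s["ee_rot"]);p=np.array(s["position"])
print(p,R.round(3).tolist(),np.round(s["joint_pos"],3))
print("move cm",R.T@(np.array([.635,.238,.300])-p)*100)
f=load("side");hsv=cv2.cvtColor(f["image"],cv2.COLOR_RGB2HSV)
print(proj(f,[.635,.238,.25]),proj(f,[.635,.238,.238]))
m=cv2.inRange(hsv,(3,110,50),(14,255,190));m[:240]=0;m[290:]=0;m[:,:200]=0;m[:,270:]=0
c=max(cv2.findContours(m,cv2.RETR_EXTERNAL,cv2.CHAIN_APPROX_NONE)[0],key=cv2.contourArea)
print(cv2.minAreaRect(c))
```

```text
[0.39719583 0.40974135 0.30260744] [[-0.883, 0.469, -0.0], [0.469, 0.883, -0.0], [0.0, -0.0, -1.0]] [-0.982  0.258  0.121  1.626 -0.033  1.259  0.227]
move cm [-29.05962802  -3.99971708   0.25971051]
[234.14813754 255.14726196] [234.68302013 258.90826058]
((233.32968139648438, 259.0804443359375), (37.79944610595703, 9.941308975219727), 38.1572265625)
```

Emit:
step_arm([
  [-4.1,-0.6,0,0,8.78],
  [-4.1,-0.6,0,0,8.78],
  [-4.1,-0.6,0,0,8.78],
  [-4.2,-0.6,0,0,8.78],
  [-4.2,-0.6,0,0,8.78],
  [-4.2,-0.5,0,0,8.78],
  [-4.1,-0.5,0,0,8.78],
  [0,0,0,0,6],
])

```text
clock: 1.85
position: [0.6374, 0.2337, 0.3016]
ee_rot: [[-0.879, 0.476, 0.001], [0.476, 0.879, -0.004], [-0.003, -0.003, -1.0]]
force: [-0.2, -0.2, -0.1]
opening: 0.0829
gripper_force: 0.0
```

Run:
```python
from h import *
s=sense();R=np.array(s["ee_rot"]);p=np.array(s["position"])
print(p,np.round(s["joint_pos"],3),np.degrees(np.arctan2(R[1,1],R[0,1])))
print("move cm",R.T@(np.array([.635,.238,.222])-p)*100)
f=load("wrist");cv2.imwrite("pics/w1.png",f["image"][:,:,::-1])
print(proj(f,[.635,.238,.25]),proj(f,[.635,.238,.166]))
```

```text
[0.63742044 0.23372    0.3015616 ] [-0.587  0.462  0.25   1.352 -0.11   1.342  0.737] 61.543118999792085
move cm [0.43871651 0.2849837  7.95415404]
[331.02060786 209.17004928] [329.97925225 179.9344949 ]
```

View pics/w1.png

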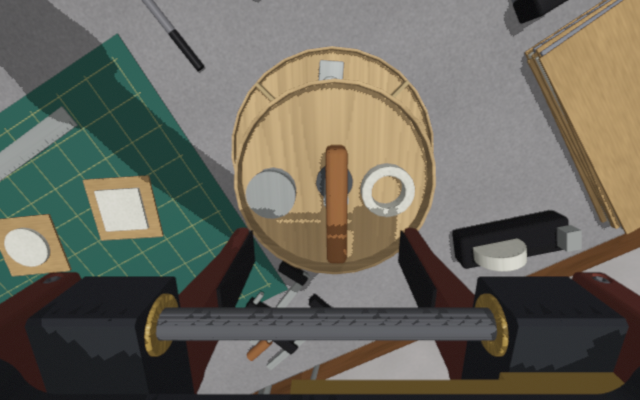

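The wrist view shows the grip bar at (337,204), lined up between the fingers. The bar weight's foot is at (330,70) in the bay at 152°, so the square weight is in the opposite bay at -28°.

Emit:
step_arm([
  [0.4,0.2,3,0,6],
  [0,0,3,0,5],
  [0,0,2,0,4],
  [0,0,0,0,1],
  [0,0,0,0,1],
  [0,0,0,0,1],
  [0,0,0,0,1],
  [0,0,0,0,1],
], newtons=15)

```text
clock: 2.7
position: [0.632, 0.2449, 0.2242]
ee_rot: [[-0.883, 0.469, 0.004], [0.469, 0.883, 0.003], [-0.002, 0.004, -1.0]]
force: [2.5, 3.9, 1.6]
opening: 0.019
gripper_force: 15.0
```

Emit:
step_arm([
  [0,0.3,0,0,1],
  [0,0.2,0,0,1],
  [0,0,0,0,1],
], newtons=30)

```text
clock: 3.0
position: [0.6322, 0.2451, 0.2241]
ee_rot: [[-0.882, 0.471, -0.003], [0.471, 0.882, -0.003], [0.001, -0.004, -1.0]]
force: [-8.3, -7.1, 10.1]
opening: 0.018
gripper_force: 30.0
```

Run:
```python
from h import *
s=sense();R=np.array(s["ee_rot"])
print(np.round(s["position"],4),R.T@s["force"],s["ft_torque"],s["opening"],np.degrees(np.arctan2(R[1,1],R[0,1])))
f=load("top");hsv=cv2.cvtColor(f["image"],cv2.COLOR_RGB2HSV)
# lip circles: wood mask hull of the lower tray
m=cv2.inRange(hsv,(10,60,60),(25,255,255));m[:, :160]=0;m[:,280:]=0;m[:95]=0;m[210:]=0
ys,xs=np.nonzero(m);h=cv2.convexHull(np.c_[xs,ys].astype(np.int32));(c,r)=cv2.minEnclosingCircle(h);print(c,r,ray(f,c,.036),proj(f,[.632,.245,.036]))
```

```text
[0.6322 0.2451 0.2241] [  3.98496891 -10.18222035 -10.09283925] [-1.52882276  1.98897514 -0.05616836] 0.018027752495824258 61.88970424771125
(204.54331970214844, 158.49603271484375) 67.34071350097656 [0.6217734  0.28635904 0.036     ] [219.43394615 154.91008452]
```

Emit:
step_arm([
  [-0.4,-0.3,-0.3,0,1],
  [0,0,0,0.08,1],
  [0,0,0,0.14,1],
  [0,0,0,0.14,1],
  [0,0,0,0.14,1],
  [0,0,0,0.14,1],
  [0,0,0,0.1,1],
  [0,0,0,0,1],
])

```text
clock: 3.85
position: [0.636, 0.2487, 0.2245]
ee_rot: [[-0.335, 0.942, 0.002], [0.942, 0.335, 0.005], [0.004, 0.004, -1.0]]
force: [8.8, 12.9, -12.8]
opening: 0.0178
gripper_force: 30.0
```

Run:
```python
from h import *
s=sense();R=np.array(s["ee_rot"])
print(np.round(s["position"],4),R.T@s["force"],s["ft_torque"],s["opening"],np.degrees(np.arctan2(R[1,1],R[0,1])),np.round(s["joint_pos"],2))
```

```text
[0.636  0.2487 0.2245] [ 9.16586309 12.58918242 12.92606734] [ 2.9150211  -1.94810977 -0.20083615] 0.017796466669362302 19.600086621915064 [-0.7   0.53  0.4   1.46 -0.22  1.19  0.07]
```

Emit:
step_arm([
  [-0.35,0.2,0.15,0,1],
  [-0.35,0.2,0,0,1],
  [0,0,0,0.07,1],
  [0,0,0,0.13,1],
  [0,0,0,0.13,1],
  [0,0,0,0.13,1],
  [0,0,0,0.13,1],
  [0,0,0,0.1,1],
])

```text
clock: 4.65
position: [0.6409, 0.2475, 0.2245]
ee_rot: [[0.339, 0.941, 0.002], [0.941, -0.339, 0.011], [0.01, -0.002, -1.0]]
force: [4.7, 18.0, -5.8]
opening: 0.0185
gripper_force: 30.0
```

Emit:
step_arm([
  [0,0,0,0.13,1],
  [0,0,0,0.14,1],
  [0,0,0,0.14,1],
  [0,0,0,0.14,1],
  [0,0,0,0.14,1],
  [0,0,0,0.12,1],
  [0,0,0,0.05,1],
  [0,0,0,0,1],
])

```text
clock: 5.45
position: [0.6448, 0.2436, 0.2246]
ee_rot: [[0.934, 0.357, 0.009], [0.357, -0.934, 0.006], [0.01, -0.002, -1.0]]
force: [15.0, 13.0, -9.3]
opening: 0.0179
gripper_force: 30.0
```

Run:
```python
from h import *
s=sense();R=np.array(s["ee_rot"])
print(np.round(s["position"],4),R.T@s["force"],s["ft_torque"],s["opening"],np.degrees(np.arctan2(R[1,1],R[0,1])),np.round(s["joint_pos"],2))
```

```text
[0.6448 0.2436 0.2246] [18.55217277 -6.79463305  9.4741553 ] [ 2.8969897  -3.47041695 -0.13492273] 0.017913822000800498 -69.10701009341865 [-0.91  0.61  0.77  1.47 -0.44  1.23 -1.29]
```

Emit:
step_arm([
  [0.3,0,0,0,4],
  [0,0,0,0,6],
  [0,0,0,0,8],
  [0,0,-2,0,8.78],
  [0,0,-4,0,8.78],
  [-2,0,-4,0,8.78],
  [-4,0,-2,0,8.78],
  [-4.5,0,0,0,8.78],
])

```text
clock: 6.25
position: [0.547, 0.2003, 0.3467]
ee_rot: [[0.935, 0.353, 0.004], [0.353, -0.935, 0.001], [0.004, 0.001, -1.0]]
force: [0.5, -0.4, 1.4]
opening: 0.0787
gripper_force: 0.0
```

Emit:
step_arm([
  [-4.5,0,-1,0,8.78],
  [-4.5,0,-2,0,8.78],
  [-3,0,-4,0,8.78],
  [0,0,-4.9,0,8.78],
  [0,0,-4.9,0,8.78],
  [0,0,-4.9,0,8.78],
  [0,0,-4.9,0,8.78],
  [0,0,-4.9,0,8.78],
])

```text
clock: 7.05
position: [0.4368, 0.1599, 0.6053]
ee_rot: [[0.934, 0.355, 0.044], [0.355, -0.935, 0.021], [0.048, -0.004, -0.999]]
force: [-0.7, 0.0, -0.8]
opening: 0.0877
gripper_force: 0.0
```

Run:
```python
from h import *
s=sense();R=np.array(s["ee_rot"])
print(np.round(s["position"],4),R.round(3).tolist(),np.round(s["joint_pos"],2),np.linalg.norm(s["position"][:2]))
t=load("top");w=load("wrist")
a=cv2.resize(t["image"][95:275,160:300],None,fx=2.2,fy=2.2,interpolation=cv2.INTER_CUBIC)
im=np.zeros((400,a.shape[1]+480,3),np.uint8);im[:a.shape[0],:a.shape[1]]=a;im[:300,a.shape[1]:]=cv2.resize(w["image"],(480,300))
cv2.imwrite("pics/c2.png",im[:,:,::-1]);print(a.shape)
```

```text
[0.4368 0.1599 0.6053] [[0.934, 0.355, 0.044], [0.355, -0.935, 0.021], [0.048, -0.004, -0.999]] [-1.05  0.    0.61  1.24 -0.    1.85 -1.65] 0.46518521524758183
(396, 308, 3)
```

View pics/c2.png

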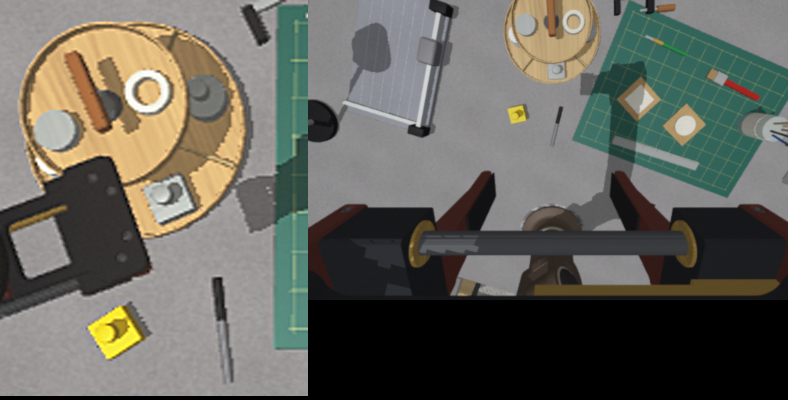

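The crop shows a grey square foot with knob at (170,197), facing the arm, so the organiser is set. The yellow look-alike is at (116,330). Joint 6 has reached its limit, and the tool starts to tilt outward there. That is the only way to get a tilt with these rows, so I'll raise further and see whether it stays.

Emit:
step_arm([
  [0,0,-4.9,0,8.78],
  [0,0,-4.9,0,8.78],
  [0,0,-4.9,0,8.78],
  [0,0,-4.9,0,8.78],
])

```text
clock: 7.55
position: [0.4305, 0.1548, 0.644]
ee_rot: [[0.927, 0.355, 0.119], [0.35, -0.935, 0.058], [0.132, -0.012, -0.991]]
force: [-0.8, -0.4, -0.6]
opening: 0.0882
gripper_force: 0.0
```

Emit:
step_arm([
  [0,0,0,0,8.78],
  [1,0,3,0,8.78],
  [1,0,3,0,8.78],
])

```text
clock: 7.85
position: [0.4571, 0.1649, 0.5866]
ee_rot: [[0.928, 0.353, 0.12], [0.349, -0.935, 0.058], [0.133, -0.012, -0.991]]
force: [0.3, -0.6, 0.0]
opening: 0.0877
gripper_force: 0.0
```

Run:
```python
from h import *
s=sense();R=np.array(s["ee_rot"])
print(np.round(s["position"],4),R.round(3).tolist(),np.round(s["joint_pos"],2),np.linalg.norm(s["position"][:2]))
```

```text
[0.4571 0.1649 0.5866] [[0.928, 0.353, 0.12], [0.349, -0.935, 0.058], [0.133, -0.012, -0.991]] [-0.39  0.   -0.06  1.29 -0.    1.72 -1.66] 0.48596353401624837
```

Tilt persists in the command (7.6° now). Continuing to push up to gather more.

Emit:
step_arm([
  [0,0,-5,0,8.78],
  [0,0,-5,0,8.78],
  [0,0,-5,0,8.78],
  [0,0,-5,0,8.78],
  [0,0,-5,0,8.78],
  [0,0,-5,0,8.78],
  [0,0,-5,0,8.78],
  [0,0,-5,0,8.78],
])

```text
clock: 8.65
position: [0.4071, 0.1344, 0.743]
ee_rot: [[0.887, 0.345, 0.308], [0.317, -0.938, 0.139], [0.337, -0.026, -0.941]]
force: [0.6, -0.5, -0.9]
opening: 0.0881
gripper_force: 0.0
```

Run:
```python
from h import *
s=sense();R=np.array(s["ee_rot"])
print(np.round(s["position"],4),R.round(3).tolist(),np.round(s["joint_pos"],2),np.linalg.norm(s["position"][:2]))
```

```text
[0.4071 0.1344 0.743 ] [[0.887, 0.345, 0.308], [0.317, -0.938, 0.139], [0.337, -0.026, -0.941]] [ 0.21 -0.1  -0.51  1.03 -0.09  1.85 -1.57] 0.42868252681200464
```

Emit:
step_arm([
  [0,0,-5,0,8.78],
  [0,0,-5,0,8.78],
  [0,0,-5,0,8.78],
  [0,0,-5,0,8.78],
  [0,0,-5,0,8.78],
  [0,0,-5,0,8.78],
  [0,0,0,0,8.78],
])

```text
clock: 9.35
position: [0.3453, 0.1114, 0.8398]
ee_rot: [[0.792, 0.358, 0.494], [0.286, -0.933, 0.217], [0.539, -0.031, -0.842]]
force: [-1.4, 0.4, 0.4]
opening: 0.0876
gripper_force: 0.0
```

Run:
```python
from h import *
s=sense();R=np.array(s["ee_rot"])
print(np.round(s["position"],4),R.round(3).tolist(),np.round(s["joint_pos"],2),np.degrees(np.arccos(-R[2,2])),np.degrees(np.arctan2(R[1,2],R[0,2])))
f=load("top")
a=cv2.resize(f["image"][150:215,190:265],None,fx=6,fy=6,interpolation=cv2.INTER_CUBIC)
w=load("wrist");b=cv2.resize(w["image"],(350,219))
im=np.zeros((390,800,3),np.uint8);im[:,:450]=a;im[:219,450:]=b
cv2.imwrite("pics/c3.png",im[:,:,::-1])
```

```text
[0.3453 0.1114 0.8398] [[0.792, 0.358, 0.494], [0.286, -0.933, 0.217], [0.539, -0.031, -0.842]] [-0.39 -0.25 -0.04  0.97 -0.    1.85 -1.65] 32.650194903945604 23.730498720823267
```

View pics/c3.png

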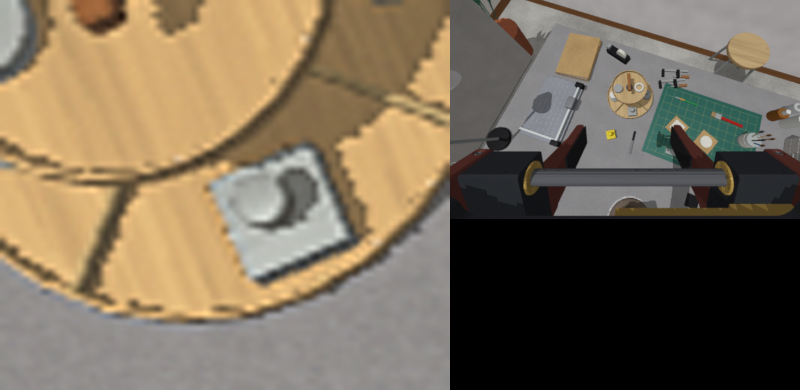

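The tool is now tilted 32.7°, azimuth 23.7°, matching the bay's radius. In the crop, the weight's foot top has corners near (210,183), (315,148), (358,238) and (262,272), with the knob at (260,202).

```bash
cat >> h.py <<'E'
def foot(f,win,z,thr=165):
    x0,y0,x1,y1=win;hsv=cv2.cvtColor(f["image"],cv2.COLOR_RGB2HSV)
    m=np.zeros(hsv.shape[:2],np.uint8);m[y0:y1,x0:x1]=((hsv[y0:y1,x0:x1,1]<45)&(hsv[y0:y1,x0:x1,2]>thr))*255
    c=max(cv2.findContours(cv2.morphologyEx(m,cv2.MORPH_CLOSE,np.ones((5,5))),cv2.RETR_EXTERNAL,cv2.CHAIN_APPROX_NONE)[0],key=cv2.contourArea)
    r=cv2.minAreaRect(c);w=np.array([ray(f,p,z) for p in cv2.boxPoints(r)])[:,:2];e=np.roll(w,-1,0)-w
    return r,w.mean(0),np.linalg.norm(e,axis=1),np.degrees(np.arctan2(e[0,1],e[0,0]))%90
E
python3 - <<'E'
from h import *
f=load("top")
print("knob",ray(f,(233.3,183.7),.096)); q=np.array([(210,183),(315,148),(358,238),(262,272)])/6+[190,150]
w=np.array([ray(f,p,.054)[:2] for p in q]);e=np.roll(w,-1,0)-w;print(w.mean(0),np.linalg.norm(e,axis=1),np.degrees(np.arctan2(e[:,1],e[:,0]))%90)
print(foot(f,(215,165,260,205),.054,150))
k=w.mean(0);print("r",np.linalg.norm(k-[.6385,.242]),np.degrees(np.arctan2(*(k-[.6385,.242])[::-1])))
s=load("side");print("side",proj(s,[*k,.096]))
hs=cv2.cvtColor(s["image"],cv2.COLOR_RGB2HSV)
cv2.imwrite("pics/s3.png",cv2.resize(s["image"][290:370,230:330],None,fx=5,fy=5)[:,:,::-1])
E
```

```text
knob [0.54412124 0.19179747 0.096     ]
[0.54547964 0.18863407] [0.05030246 0.04597965 0.04614825 0.04751581] [18.80697817 26.27420056 19.84020674 31.12532779]
(((235.77586364746094, 184.68963623046875), (17.45536231994629, 17.64105796813965), 68.19859313964844), array([0.5464391 , 0.19393648]), array([0.04808722, 0.04828166, 0.04793532, 0.04823156]), np.float64(22.23402573367065))
r 0.10724136517608505 -150.1570388160188
side [283.04908355 291.85787811]
```

View pics/s3.png

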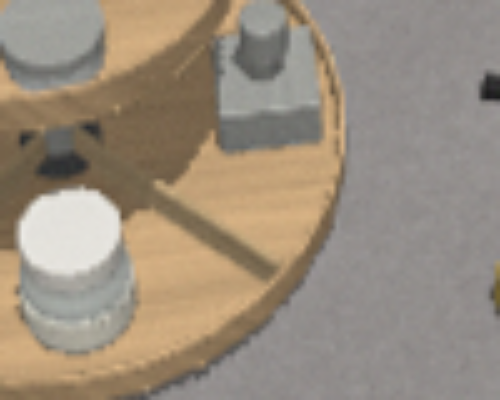

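The side crop's knob is at (265,10), i.e. full pixel (283,292). That matches the projection of the top-view estimate, so the square foot is confirmed at about (0.546,0.192), r≈0.10.

```bash
cat >> h.py <<'E'
def go(t,show=True):
    s=sense();R=np.array(s["ee_rot"]);p=np.array(s["position"]);d=R.T@(np.array(t)-p)*100
    print("pos",p.round(4),"tilt %.1f az %.1f yroll %.3f"%(np.degrees(np.arccos(-R[2,2])),np.degrees(np.arctan2(R[1,2],R[0,2])),R[2,1]),"q",np.round(s["joint_pos"],2),"move",d.round(2));return d
E
python3 -c "
from h import *
go([.487,.1665,.186])"
```

```text
pos [0.3469 0.1125 0.8372] tilt 32.3 az 23.5 yroll -0.029 q [-0.37 -0.24 -0.05  0.97 -0.    1.85 -1.64] move [-22.05   1.81  63.06]
```

Emit:
step_arm([
  [-1.6,0.1,4.5,0,7],
  [-1.6,0.1,4.5,0,7],
  [-1.6,0.1,4.5,0,7],
  [-1.6,0.1,4.5,0,7],
  [-1.6,0.1,4.5,0,7],
  [-1.6,0.1,4.5,0,7],
  [-1.6,0.1,4.5,0,7],
  [-1.6,0.1,4.5,0,7],
])

```text
clock: 10.35
position: [0.455, 0.1504, 0.4882]
ee_rot: [[0.818, 0.355, 0.454], [0.293, -0.934, 0.202], [0.495, -0.032, -0.868]]
force: [0.7, 0.6, 0.3]
opening: 0.0701
gripper_force: 0.0
```

Emit:
step_arm([
  [-1.6,0.1,4.5,0,7],
  [-1.6,0.1,4.5,0,7],
  [-1.6,0.1,4.5,0,7],
  [-1.6,0.1,4.5,0,7],
  [0,0,0,0,7],
])

```text
clock: 10.85
position: [0.4828, 0.1633, 0.2959]
ee_rot: [[0.823, 0.355, 0.444], [0.295, -0.934, 0.2], [0.486, -0.033, -0.873]]
force: [0.1, 0.1, -0.6]
opening: 0.0698
gripper_force: 0.0
```

```bash
python3 -c "
from h import *
go([.487,.1665,.186]);go([.556,.197,.068])
f=load('wrist')
for z in (.07,.083,.096): print(proj(f,[.547,.193,z]))
cv2.imwrite('pics/w4.png',f['image'][:,:,::-1])"
```

```text
pos [0.4828 0.1633 0.2959] tilt 29.2 az 24.2 yroll -0.033 q [-0.07 -0.12 -0.31  2.15 -0.09  0.59 -1.54] move [-4.9   0.21  9.85]
pos [0.4828 0.1633 0.2959] tilt 29.2 az 24.2 yroll -0.033 q [-0.07 -0.12 -0.31  2.15 -0.09  0.59 -1.54] move [-4.06  0.19 23.83]
[328.03149843 198.87957498]
[327.75703886 196.93698199]
[327.4646644  194.86758942]
```

View pics/w4.png

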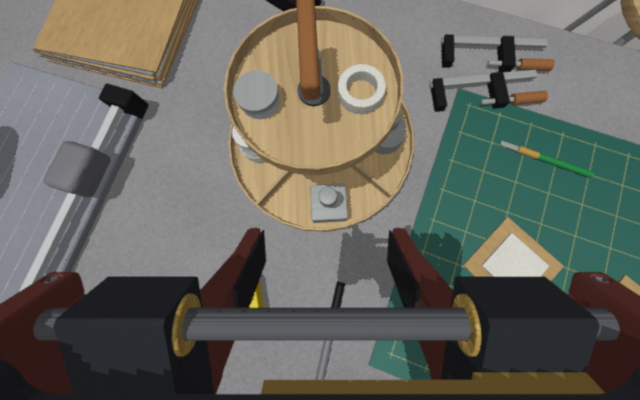

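The knob is at (328,192) in the wrist view, against a prediction of (327.5,194.9), so the estimate holds. Approach.

Emit:
step_arm([
  [-2,0.1,4,0,7],
  [-2,0.1,4,0,7],
  [0,0,4,0,6],
  [0,0,4,0,6],
  [0,0,2,0,6],
  [0,0,1.5,0,6],
  [0,0,0,0,6],
])

```text
clock: 11.6
position: [0.5422, 0.1894, 0.1212]
ee_rot: [[0.815, 0.356, 0.457], [0.297, -0.934, 0.199], [0.497, -0.027, -0.867]]
force: [0.1, 0.2, 0.7]
opening: 0.0599
gripper_force: 0.0
```

```bash
python3 -c "
from h import *
go([.556,.197,.068]);print(sense()['force'])
f=load('wrist')
for z in (.083,.096): print(proj(f,[.547,.193,z]))
cv2.imwrite('pics/w5.png',f['image'][:,:,::-1])"
```

```text
pos [0.5422 0.1894 0.1212] tilt 29.9 az 23.5 yroll -0.027 q [-0.19  0.26 -0.27  2.26  0.64  0.13 -2.26] move [-1.29 -0.08  5.4 ]
[0.06441397 0.19170491 0.6856082 ]
[325.28789022 238.8521495 ]
[324.70010215 237.26153266]
```

View pics/w5.png

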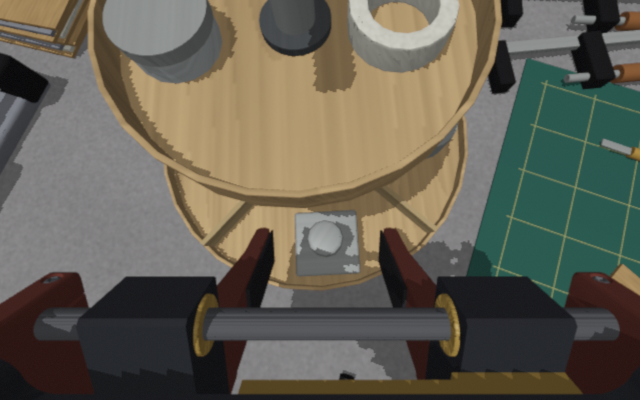

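The knob is at (325,237), as predicted, and the fingers straddle it. Joint 6 is at its lower limit, so I'll descend in smaller steps and watch the tilt.

Emit:
step_arm([
  [-0.6,0,0.8,0,5.5],
  [-0.6,0,0.8,0,5.5],
  [-0.4,0,0.8,0,5.5],
  [0,0,0.6,0,5.5],
  [0,0,0,0,5.5],
])

```text
clock: 12.15
position: [0.543, 0.1896, 0.0937]
ee_rot: [[0.82, 0.351, 0.452], [0.293, -0.936, 0.197], [0.492, -0.029, -0.87]]
force: [-0.7, 0.4, 0.5]
opening: 0.055
gripper_force: 0.0
```

```bash
python3 -c "
from h import *
go([.552,.196,.067]);print(sense()['force'])"
```

```text
pos [0.543  0.1896 0.0937] tilt 29.5 az 23.5 yroll -0.029 q [-0.11  0.33 -0.36  2.27  1.24  0.13 -2.85] move [-0.39 -0.21  2.86]
[-0.68889518  0.39456806  0.5167492 ]
```

Emit:
step_arm([
  [-0.2,-0.1,0.8,0,5.5],
  [-0.2,-0.1,0.8,0,5.5],
  [0,0,0.6,0,5.5],
  [0,0,0.4,0,5.5],
  [0,0,0,0,5.5],
])

```text
clock: 12.65
position: [0.5526, 0.1958, 0.0766]
ee_rot: [[0.826, 0.359, 0.435], [0.303, -0.933, 0.195], [0.475, -0.029, -0.879]]
force: [-0.3, -0.3, 1.1]
opening: 0.0553
gripper_force: 0.0
```

```bash
python3 -c "
from h import *
go([.552,.196,.067]);print(sense()['force'])"
```

```text
pos [0.5526 0.1958 0.0766] tilt 28.5 az 24.2 yroll -0.029 q [-0.14  0.38 -0.33  2.24  1.26  0.13 -2.86] move [-0.5  -0.01  0.82]
[-0.25205317 -0.33438465  1.07362308]
```

Emit:
step_arm([
  [-0.3,0,0.5,0,5.5],
  [-0.1,0,0.4,0,5.5],
  [0,0,0,0,5.5],
])

```text
clock: 12.95
position: [0.5547, 0.1959, 0.0708]
ee_rot: [[0.829, 0.36, 0.429], [0.305, -0.933, 0.193], [0.469, -0.03, -0.883]]
force: [-0.2, 0.4, 0.0]
opening: 0.055
gripper_force: 0.0
```

```bash
python3 -c "
from h import *
go([.552,.196,.067]);print(sense()['force'])
s=sense();R=np.array(s['ee_rot']);g=s['position']-.019*R[:,2];print(g,R.T@(np.array([.547,.193,.083])-g))"
```

```text
pos [0.5547 0.1959 0.0708] tilt 28.0 az 24.3 yroll -0.030 q [-0.14  0.39 -0.33  2.24  1.26  0.13 -2.86] move [-0.4  -0.09  0.22]
[-0.20626129  0.40664241  0.04763358]
[0.54651439 0.19221355 0.08758005] [-0.00150686 -0.0004227   0.00440248]
```

Emit:
step_arm([
  [0,0,0,0,3.5],
  [0,0,0,0,2.2],
  [0,0,0,0,1.8],
  [0,0,0,0,1.8],
  [0,0,0,0,1.8],
  [0,0,0,0,1.8],
], newtons=40)

```text
clock: 13.55
position: [0.5547, 0.1959, 0.0714]
ee_rot: [[0.828, 0.36, 0.429], [0.305, -0.932, 0.194], [0.47, -0.029, -0.882]]
force: [-1.2, -0.1, 2.0]
opening: 0.023
gripper_force: 40.0
```

Emit:
step_arm([
  [0,0,-0.8,0,1.8],
  [0,0,-1,0,1.8],
  [0,0,-1.2,0,1.8],
  [0,0,0,0,1.8],
])

```text
clock: 13.95
position: [0.5407, 0.1891, 0.0973]
ee_rot: [[0.83, 0.359, 0.428], [0.304, -0.933, 0.192], [0.468, -0.029, -0.883]]
force: [0.6, 0.4, -7.2]
opening: 0.0231
gripper_force: 40.0
```

```bash
python3 -c "
from h import *
go([.552,.196,.067]);s=sense();print(s['force'],s['opening'],s['ft_torque'])
f=load('side');cv2.imwrite('pics/s6.png',cv2.resize(f['image'][220:380,180:340],None,fx=3.5,fy=3.5)[:,:,::-1])"
```

```text
pos [0.5407 0.1891 0.0973] tilt 28.0 az 24.2 yroll -0.029 q [ 0.03  0.34 -0.52  2.24  1.04  0.2  -2.62] move [-0.27 -0.15  3.29]
[ 0.61362294  0.39831177 -7.21247129] 0.023076118456084177 [-0.52752078  1.11307132  0.02019907]
```

View pics/s6.png

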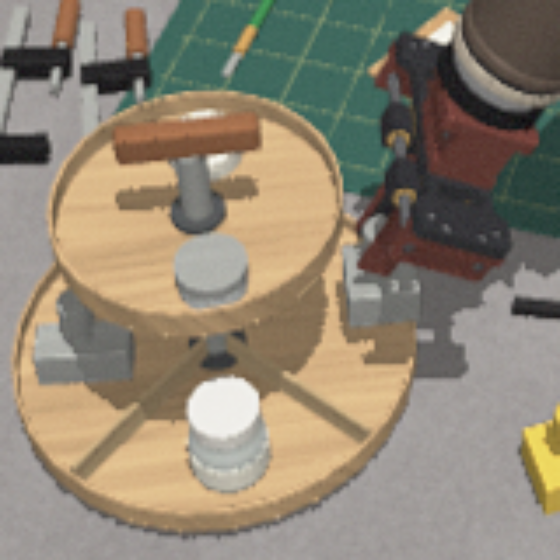

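The side crop shows the weight hanging upright at (383,300), clear of the floor; force is -7.2 N, so about 0.73 kg. My picture budget is used up, so I work by numbers from here.

The weight's yaw is about 22° and must become about 66°. That needs an upright tool. I'll park the weight on a free patch of the mat, bring the tool upright, and regrasp.

```bash
python3 -c "
from h import *
f=load('top');sp=ray(f,(302,150),.003);print(sp)
R=np.array(sense()['ee_rot'])
for a in ([0,0,.05],[-.04,-.14,0],[0,-.1,0],[.1,0,0]): print(a,(R.T@np.array(a)*100).round(2))
go([.524,.181,.150]);go([.49,.06,.15]);go([sp[0]+.008,sp[1]+.003,.15])"
```

```text
[0.65298508 0.01637026 0.003     ]
[0, 0, 0.05] [ 2.34 -0.15 -4.42]
[-0.04, -0.14, 0] [-7.58 11.63 -4.41]
[0, -0.1, 0] [-3.04  9.33 -1.92]
[0.1, 0, 0] [8.3  3.59 4.28]
pos [0.5412 0.1892 0.0967] tilt 28.0 az 24.2 yroll -0.030 q [ 0.03  0.35 -0.52  2.24  1.04  0.2  -2.62] move [ 0.82 -0.01 -5.6 ]
pos [0.5412 0.1892 0.0967] tilt 28.0 az 24.2 yroll -0.030 q [ 0.03  0.35 -0.52  2.24  1.04  0.2  -2.62] move [-5.68 10.05 -9.39]
pos [0.5412 0.1892 0.0967] tilt 28.0 az 24.2 yroll -0.030 q [ 0.03  0.35 -0.52  2.24  1.04  0.2  -2.62] move [ 7.27 19.98 -2.85]
```

Emit:
step_arm([
  [0.4,0,-2.8,0,1.8],
  [0.4,0,-2.8,0,1.8],
  [-1.6,2.5,-1,0,1.8],
  [-1.6,2.5,-1,0,1.8],
  [-1.6,2.5,-0.9,0,1.8],
  [-1.6,2.5,-0.9,0,1.8],
  [2.6,2,1.3,0,1.8],
  [2.6,2,1.3,0,1.8],
])

```text
clock: 14.85
position: [0.5604, 0.0399, 0.15]
ee_rot: [[0.834, 0.349, 0.429], [0.296, -0.937, 0.187], [0.467, -0.029, -0.884]]
force: [1.5, 1.5, -4.4]
opening: 0.0233
gripper_force: 40.0
```

Emit:
step_arm([
  [2.6,2,1.3,0,1.8],
  [2.6,2,1.3,0,1.8],
  [2.6,2,1.3,0,1.8],
  [0,0,0,0,1.8],
])

```text
clock: 15.25
position: [0.6673, 0.0205, 0.1508]
ee_rot: [[0.83, 0.356, 0.43], [0.301, -0.934, 0.192], [0.47, -0.03, -0.882]]
force: [-0.6, -0.8, -6.6]
opening: 0.0231
gripper_force: 40.0
```

```bash
python3 -c "
from h import *
go([.661,.019,.056]);s=sense();print(s['force'],s['opening'])"
```

```text
pos [0.6673 0.0205 0.1508] tilt 28.1 az 24.1 yroll -0.030 q [ 0.71  0.53 -0.92  1.94  0.59  0.44 -1.74] move [-5.02  0.2   8.06]
[-0.57468602 -0.81099425 -6.60299456] 0.023119832991465663
```

Emit:
step_arm([
  [-1.5,0.1,2.4,0,1.8],
  [-1.5,0,2.4,0,1.8],
  [-1.2,0.1,1.9,0,1.8],
  [-0.8,0,1.3,0,1.8],
  [-0.1,0,0.2,0,1.8],
  [0,0,0,0,1.8],
])

```text
clock: 15.85
position: [0.6562, 0.0217, 0.0545]
ee_rot: [[0.829, 0.361, 0.427], [0.306, -0.932, 0.193], [0.467, -0.03, -0.884]]
force: [-0.3, -0.4, -7.2]
opening: 0.023
gripper_force: 40.0
```

```bash
python3 -c "
from h import *
go([.661,.019,.052]);s=sense();print(s['force'],s['opening'])"
```

```text
pos [0.6562 0.0217 0.0545] tilt 27.9 az 24.4 yroll -0.030 q [ 0.51  0.6  -0.66  2.03  0.76  0.22 -1.9 ] move [0.2  0.44 0.37]
[-0.30909862 -0.38094906 -7.18920711] 0.02300327253801461
```

Emit:
step_arm([
  [-0.05,0,0.1,0,1.8],
  [-0.05,0,0.1,0,1.8],
  [0,0,0,0,1.8],
])

```text
clock: 16.15
position: [0.6571, 0.0212, 0.0536]
ee_rot: [[0.829, 0.359, 0.429], [0.305, -0.933, 0.193], [0.47, -0.029, -0.882]]
force: [0.6, -0.7, -6.2]
opening: 0.0235
gripper_force: 40.0
```

Emit:
step_arm([
  [-0.05,0,0.1,0,1.8],
  [-0.05,0,0.1,0,1.8],
  [0,0,0,0,1.8],
])

```text
clock: 16.45
position: [0.6581, 0.0217, 0.0525]
ee_rot: [[0.827, 0.36, 0.431], [0.305, -0.932, 0.193], [0.472, -0.029, -0.881]]
force: [-2.5, -0.1, 4.1]
opening: 0.0234
gripper_force: 40.0
```

Emit:
step_arm([
  [0,0,0,0,3],
  [0,0,0,0,5],
  [0,0,0,0,6],
  [0,0,-2,0,6],
  [0,0,-4,0,7],
  [0,0,-5,0,8],
  [0,0,-4,0,8],
  [0,0,0,0,8],
])

```text
clock: 17.25
position: [0.594, -0.0107, 0.1867]
ee_rot: [[0.828, 0.355, 0.434], [0.301, -0.935, 0.19], [0.473, -0.026, -0.881]]
force: [0.1, 0.2, -0.4]
opening: 0.0794
gripper_force: 0.0
```

```bash
python3 -c "
from h import *
go([.42,.07,.16]);s=sense();print(s['force'],s['opening'])
f=load('top');p=proj(f,[.65,.017,.04]);print(p,foot(f,(int(p[0])-20,int(p[1])-20,int(p[0])+20,int(p[1])+20),.035,150))"
```

```text
pos [ 0.594  -0.0107  0.1867] tilt 28.3 az 23.6 yroll -0.026 q [ 1.02  0.44 -1.16  2.05  0.48  0.47 -1.61] move [-13.24 -13.64  -3.67]
[ 0.10958482  0.21916902 -0.39343631] 0.07944589446486734
[301.06343726 148.45350418] (((295.5, 147.5), (39.0, 29.0), 90.0), array([0.65388029, 0.0328663 ]), array([0.08139215, 0.11045906, 0.0807833 , 0.11049968]), np.float64(0.1239026439533717))
```

Emit:
step_arm([
  [-2.6,-2.7,-0.7,0,8],
  [-2.6,-2.7,-0.7,0,8],
  [-2.6,-2.7,-0.7,0,8],
  [-2.6,-2.7,-0.7,0,8],
  [-2.6,-2.7,-0.7,0,8],
  [-4,-1.8,-1.8,0,8],
  [-4,-1.8,-1.8,0,8],
  [-4,-1.8,-1.8,0,8],
])

```text
clock: 18.1
position: [0.3649, 0.0421, 0.1395]
ee_rot: [[0.881, 0.354, 0.314], [0.324, -0.935, 0.144], [0.345, -0.025, -0.938]]
force: [-1.1, -0.9, -0.7]
opening: 0.08
gripper_force: 0.0
```

```bash
python3 -c "
from h import *
go([.42,.07,.16])"
```

```text
pos [0.3649 0.0421 0.1395] tilt 20.2 az 24.7 yroll -0.025 q [ 1.33 -0.12 -1.31  2.46 -0.61  0.46 -0.7 ] move [ 6.46 -0.71  0.21]
```

Emit:
step_arm([
  [-4,-1.5,-1.8,0,8],
  [-4,-1.5,-1.8,0,8],
  [-4,-1.5,-1.8,0,8],
  [-4,-1.5,-1.5,0,8],
])

```text
clock: 18.5
position: [0.2895, 0.0324, 0.1577]
ee_rot: [[0.896, 0.357, 0.264], [0.333, -0.933, 0.134], [0.295, -0.033, -0.955]]
force: [-0.1, -0.4, 0.1]
opening: 0.0801
gripper_force: 0.0
```

```bash
python3 -c "
from h import *
go([.42,.07,.16]);print(np.array(sense()['ee_rot']).round(3).tolist())"
```

```text
pos [0.2895 0.0324 0.1577] tilt 17.2 az 27.0 yroll -0.033 q [ 0.67 -0.29 -0.64  2.54 -0.54  0.64 -0.77] move [13.01  1.14  3.73]
[[0.896, 0.357, 0.264], [0.333, -0.933, 0.134], [0.295, -0.033, -0.955]]
```

Emit:
step_arm([
  [-4.5,-1.5,-0.8,0,8],
  [-4.5,-1.5,-0.8,0,8],
  [-4.5,-1.5,-0.8,0,8],
])

```text
clock: 18.8
position: [0.2474, 0.0074, 0.1555]
ee_rot: [[0.913, 0.373, 0.166], [0.349, -0.924, 0.157], [0.212, -0.085, -0.974]]
force: [0.2, 0.4, -0.3]
opening: 0.0803
gripper_force: 0.0
```

```bash
python3 -c "
from h import *
go([.42,.07,.16]);print(np.array(sense()['ee_rot']).round(3).tolist())"
```

```text
pos [0.2474 0.0074 0.1555] tilt 13.2 az 43.3 yroll -0.085 q [ 0.68 -0.29 -0.51  2.54 -0.47  0.78 -0.69] move [18.03  0.61  3.41]
[[0.913, 0.373, 0.166], [0.349, -0.924, 0.157], [0.212, -0.085, -0.974]]
```

```bash
python3 -c "
from h import *
go([.24,.24,.15]);R=np.array(sense()['ee_rot']);print((R.T@np.array([-.7,-.7,0])*5).round(2))"
```

```text
pos [0.2474 0.0074 0.1555] tilt 13.2 az 43.3 yroll -0.085 q [ 0.68 -0.29 -0.51  2.54 -0.47  0.78 -0.69] move [  7.32 -21.73   4.06]
[-4.42  1.93 -1.13]
```

Emit:
step_arm([
  [1.5,-4.4,0.8,0,8],
  [1.5,-4.4,0.8,0,8],
  [1.5,-4.4,0.8,0,8],
  [1.5,-4.3,0.8,0,8],
  [1.3,-4.2,0.8,0,8],
  [-4.4,1.9,-0.8,0,8],
  [-4.4,1.9,-0.8,0,8],
  [-4.4,1.9,-0.8,0,8],
])

```text
clock: 19.6
position: [0.2046, 0.1761, 0.1501]
ee_rot: [[0.917, 0.369, 0.15], [0.351, -0.927, 0.129], [0.186, -0.066, -0.98]]
force: [0.5, -0.0, 0.5]
opening: 0.08
gripper_force: 0.0
```

```bash
python3 -c "
from h import *
go([.24,.24,.15]);R=np.array(sense()['ee_rot']);print(R.round(3).tolist(),(R.T@np.array([-.7,-.7,0])*5).round(2))"
```

```text
pos [0.2046 0.1761 0.1501] tilt 11.4 az 40.8 yroll -0.066 q [-0.11 -0.28 -0.65  2.53 -0.27  0.66 -1.76] move [ 5.49 -4.62  1.36]
[[0.917, 0.369, 0.15], [0.351, -0.927, 0.129], [0.186, -0.066, -0.98]] [-4.44  1.96 -0.98]
```

Emit:
step_arm([
  [-4.4,1.9,-0.8,0,8],
  [-4.4,1.9,-0.8,0,8],
  [-4.4,1.9,-0.6,0,8],
  [-4.4,1.9,-0.6,0,8],
])

```text
clock: 20.0
position: [0.1793, 0.1231, 0.1473]
ee_rot: [[0.929, 0.367, 0.043], [0.365, -0.929, 0.053], [0.059, -0.034, -0.998]]
force: [0.8, 0.4, 0.6]
opening: 0.0798
gripper_force: 0.0
```

```bash
python3 -c "
from h import *
go([.24,.24,.15]);R=np.array(sense()['ee_rot']);print(R.round(3).tolist(),(R.T@np.array([-.7,-.7,0])*5).round(2))"
```

```text
pos [0.1793 0.1231 0.1473] tilt 3.9 az 51.2 yroll -0.034 q [-0.16 -0.29 -0.5   2.54 -0.22  0.81 -1.69] move [ 9.93 -8.64  0.61]
[[0.929, 0.367, 0.043], [0.365, -0.929, 0.053], [0.059, -0.034, -0.998]] [-4.53  1.97 -0.34]
```

Emit:
step_arm([
  [-4.3,2.2,-0.2,0,8],
  [-3.2,1.6,0,0,8],
])

```text
clock: 20.2
position: [0.1764, 0.0848, 0.1461]
ee_rot: [[0.931, 0.366, -0.008], [0.366, -0.93, 0.029], [0.003, -0.03, -1.0]]
force: [0.7, -0.3, 0.2]
opening: 0.0802
gripper_force: 0.0
```

```bash
cat >> h.py <<'E'
def whereweight(c0,zt,half=24):
    f=load("top");p=proj(f,[*c0,zt]).astype(int);x0,y0=p-half;hsv=cv2.cvtColor(f["image"],cv2.COLOR_RGB2HSV)[y0:y0+2*half,x0:x0+2*half]
    return f,(x0,y0),hsv
E
python3 -c "
from h import *
go([.24,.24,.15]);R=np.array(sense()['ee_rot']);print(R.round(3).tolist())
f,o,h=whereweight((.65,.017),.035);print(o)
for r in range(8,42,2): print(' '.join('%3d/%3d/%3d'%tuple(h[r,c]) for c in range(8,42,3)))"
```

```text
pos [0.1764 0.0848 0.1461] tilt 1.7 az 105.8 yroll -0.030 q [ 0.04 -0.29 -0.52  2.54 -0.23  0.87 -1.51] move [ 11.6  -12.12   0.  ]
[[0.931, 0.366, -0.008], [0.366, -0.93, 0.029], [0.003, -0.03, -1.0]]
(np.int64(277), np.int64(124))
 79/ 31/115  81/107/107  81/107/105  67/ 71/126  82/111/106  82/111/106  81/114/105  81/112/107  81/117/105  78/ 96/109  82/114/105  82/115/104
 79/ 36/121  82/107/107  83/105/104  68/ 69/126  83/109/105  83/107/105  81/111/106  81/108/106  82/111/106  77/ 98/112  82/112/105  81/112/107
 78/ 38/121  82/110/107  82/107/107  66/ 67/125  82/109/105  82/111/106  82/118/104  82/112/107  82/113/106  79/ 96/112  82/113/104  82/112/107
 81/ 41/125  82/106/106  82/109/105  69/ 70/127  82/113/106  83/120/102  15/  7/206  81/127/ 70  82/112/109  78/ 94/111  82/114/105  82/114/105
 79/ 35/123  83/107/107  82/110/107  80/107/107  83/ 79/ 74  23/  6/175  51/ 10/173  71/ 19/109  83/118/108  79/ 97/113  83/115/104  84/115/104
 79/ 35/125  82/108/109  82/121/105  30/  4/174  36/  8/163  55/ 10/152  45/ 12/ 84  42/  7/191  82/114/ 94  78/ 93/113  84/108/106  83/110/107
 79
[... 880 characters left out ...]
/110  82/108/109  45/ 10/161  60/  6/179  47/ 10/180  48/  7/182  45/  9/ 60  78/ 58/ 88  70/ 76/127  83/106/111  82/110/109
 80/ 68/135  82/ 99/111  82/106/108  65/ 69/ 96  54/  7/184  53/  8/132  15/ 14/ 71  81/107/110  83/117/109  72/ 77/123  83/115/109  83/112/109
 82/ 69/134  82/100/112  84/101/111  72/ 78/124  21/ 30/ 59  79/ 56/ 87  82/111/115  83/105/112  83/105/109  69/ 71/125  81/105/109  81/106/111
 81/ 71/136  82/ 99/111  82/103/111  70/ 70/127  82/107/112  82/106/113  81/108/113  83/103/111  82/108/111  79/ 92/116  82/106/111  83/104/110
 80/ 52/128  82/105/112  83/107/112  69/ 69/126  81/103/114  82/ 98/112  83/102/110  83/103/111  82/105/112  78/ 89/117  82/105/112  82/107/112
```

```bash
cat >> h.py <<'E'
def wfind(c0,zt,half=24,show=True):
    f,o,h=whereweight(c0,zt,half);m=((h[...,1]<29)&(h[...,2]>55)).astype(np.uint8)*255
    m=cv2.morphologyEx(m,cv2.MORPH_CLOSE,np.ones((3,3)))
    c=max(cv2.findContours(m,cv2.RETR_EXTERNAL,cv2.CHAIN_APPROX_NONE)[0],key=cv2.contourArea)+np.array(o)
    w=np.array([ray(f,q,zt)[:2] for q in c[:,0]])*1000
    (cx,cy),sz,a=cv2.minAreaRect(w.astype(np.float32));print("centre",cx,cy,"size",sz,"yaw",a%90);return cx/1000,cy/1000,a%90
E
python3 -c "
from h import *
f=load('top');T=f['camera_from_world'];print('cam',-T[:3,:3].T@T[:3,3])
x,y,a=wfind((.65,.017),.035)
go([x,y,.25]);go([.35,.06,.2])
s=load('side');print(proj(s,[.65,.018,.077]))
h=cv2.cvtColor(s['image'],cv2.COLOR_RGB2HSV);p=proj(s,[.65,.018,.064]).astype(int)
m=((h[...,1]<29)).astype(np.uint8);m2=np.zeros_like(m);m2[p[1]-25:p[1]+35,p[0]-25:p[0]+25]=m[p[1]-25:p[1]+35,p[0]-25:p[0]+25]
for r in range(p[1]-24,p[1]+34,3): print(r,''.join('#' if v else '.' for v in m2[r,p[0]-25:p[0]+25]))
print(p)"
```

```text
cam [ 0.40964882 -0.05025784  1.22996756]
centre 653.8911743164062 73.46237182617188 size (133.3284149169922, 22.477100372314453) yaw 0.6063051819801331
pos [0.1769 0.085  0.1461] tilt 1.7 az 103.0 yroll -0.030 q [ 0.04 -0.29 -0.52  2.54 -0.23  0.86 -1.52] move [ 44.11  18.   -10.74]
pos [0.1769 0.085  0.1461] tilt 1.7 az 103.0 yroll -0.030 q [ 0.04 -0.29 -0.52  2.54 -0.23  0.86 -1.52] move [15.26  8.42 -5.58]
[266.09704908 240.21816661]
219 ..................................................
222 ..................................................
225 ..................................................
228 ..................................................
231 ..................................................
234 ..................................................
237 ....###...........................................
240 ...###...............#########....................
243 .....................#########....................
246 .................##################...............
249 ...................################...............
252 ........................###########...............
255 ............................########..............
258 ................................####..............
261 .................................###..............
264 .###..#...........................................
267 ######............................................
270 ##................................................
273 ..................................................
276 ##...................................#########....
[266 243]
```

```bash
sed -i 's/    c=max(cv2.findContours(m,cv2.RETR_EXTERNAL,cv2.CHAIN_APPROX_NONE)\[0\],key=cv2.contourArea)+np.array(o)/    m[:1]=m[-1:]=0;m[:,:1]=m[:,-1:]=0\n    c=min((k for k in cv2.findContours(m,cv2.RETR_EXTERNAL,cv2.CHAIN_APPROX_NONE)[0] if cv2.contourArea(k)>120),key=lambda k:np.linalg.norm(cv2.minAreaRect(k)[0]-np.array([half,half])))+np.array(o)/' h.py
python3 -c "
from h import *
x,y,a=wfind((.65,.017),.035)
R=np.array(sense()['ee_rot']);print('tool x az',np.degrees(np.arctan2(R[1,0],R[0,0])))"
```

```text
centre 648.4727172851562 19.000459671020508 size (53.46434783935547, 50.81838607788086) yaw 24.17548370361328
tool x az 21.313486000473667
```

Emit:
step_arm([
  [1.5,0.8,-1.5,0,8],
  [4,2,-2,0,8],
  [4.5,2,-1,0,8],
  [4.5,1.9,-1,0,8],
  [4.5,1.9,-1,0,8],
  [4.5,1.9,-1,0,8],
  [4.5,1.9,-1,0,8],
])

```text
clock: 21.15
position: [0.4849, 0.0705, 0.2283]
ee_rot: [[0.931, 0.365, -0.007], [0.365, -0.931, 0.029], [0.004, -0.03, -1.0]]
force: [0.5, 0.1, 0.6]
opening: 0.08
gripper_force: 0.0
```

```bash
python3 -c "
from h import *
go([.650,.018,.14])"
```

```text
pos [0.4849 0.0705 0.2283] tilt 1.7 az 103.9 yroll -0.030 q [ 0.11  0.2  -0.38  1.88  0.05  1.07 -1.49] move [13.42 11.17  8.56]
```

Emit:
step_arm([
  [3.3,2.8,0.5,0,7],
  [3.3,2.8,0.5,0,7],
  [3.4,2.8,2.3,0,6],
  [3.4,2.8,2.3,0,6],
  [0,0,2.8,0,6],
  [0,0,0,0,6],
])

```text
clock: 21.75
position: [0.6456, 0.0175, 0.1363]
ee_rot: [[0.931, 0.364, -0.015], [0.365, -0.931, 0.029], [-0.004, -0.033, -0.999]]
force: [0.1, -0.2, 0.5]
opening: 0.06
gripper_force: 0.0
```

```bash
python3 -c "
from h import *
go([.650,.018,.046])
f=load('wrist');h=cv2.cvtColor(f['image'],cv2.COLOR_RGB2HSV)
p=proj(f,[.650,.018,.077]);print('knob pred',p,'foot pred',proj(f,[.650,.018,.035]))
u,v=p.astype(int)
for r in range(v-60,min(v+90,400),5): print(r,''.join('.' if h[r,c,1]>45 else ('#' if h[r,c,2]>150 else '+') for c in range(max(0,u-90),min(640,u+90),3)))"
```

```text
pos [0.6456 0.0175 0.1363] tilt 1.9 az 118.2 yroll -0.033 q [ 0.12  0.55 -0.3   1.6   0.15  1.02 -1.41] move [0.46 0.41 9.02]
knob pred [330.31930283 203.04527837] foot pred [331.27412805 187.48152802]
143 ...++++###########..........................................
148 ..+++++###########..........................................
153 ..++++###########.....+++++++++++++++++.....................
158 ..+++###########+....+++++++++++++++++++....................
163 .++++###########.....+++++++++++++++++++....................
168 .+++###########......+++++++++++++++++++....................
173 +++############......+++++++++++++++++++....................
178 +++###########.......+++++++++++++++++++....................
183 +############+.......+++++++++++++++++++....................
188 #############........+++++++++++++++++++....................
193 ############.........+++++++++++++++++++....................
198 ############.........+++++++++++++++++++....................
203 ###########..........####+++++++++++++##....................
208 ##########+..........+####++++++++######.........
[... 351 characters left out ...]
+....................................++...........
243 ###+.....++....................................++...........
248 ##+.....+++....................................+++..........
253 #+......+++....................................++++.........
258 .......+++++...................................+++++........
263 ......+++++....................................+++++........
268 .....++++++..................................##++++++.......
273 .....+++++.................................#####++++++......
278 ....++++++...............................#######++++++......
283 ...++++++..............................##########++++++.....
288 ...++++++............................############+++++++....
```

Emit:
step_arm([
  [0.3,0.3,3,0,6],
  [0.1,0,3,0,6],
  [0,0,2,0,5.5],
  [0,0,1,0,5],
  [0,0,0,0,3],
  [0,0,0,0,2],
  [0,0,0,0,1.8],
  [0,0,0,0,1.8],
], newtons=40)

```text
clock: 22.6
position: [0.6527, 0.0185, 0.0535]
ee_rot: [[0.931, 0.364, -0.005], [0.364, -0.931, 0.031], [0.006, -0.03, -1.0]]
force: [-1.8, 2.4, 5.3]
opening: 0.0236
gripper_force: 40.0
```

```bash
python3 -c "
from h import *
go([.650,.018,.046]);s=sense();print(s['force'],s['opening'],s['gripper_force'])"
```

```text
pos [0.6527 0.0185 0.0535] tilt 1.8 az 99.4 yroll -0.030 q [ 0.11  0.65 -0.29  1.65  0.19  0.87 -1.44] move [-0.27 -0.03  0.75]
[-1.84456462  2.38603231  5.25161266] 0.02356648859111877 40.00668525695801
```

Emit:
step_arm([
  [0,0,-1,0,1.8],
  [0,0,-3,0,1.8],
  [0,0,-3,0,1.8],
  [-3.1,1.5,0,0,1.8],
  [-3.1,1.5,0,0,1.8],
  [-3.1,1.6,0,0,1.8],
  [-3.1,1.6,0,0,1.8],
  [0,0,0,0,1.8],
])

```text
clock: 23.4
position: [0.5548, -0.094, 0.1188]
ee_rot: [[0.934, 0.357, -0.012], [0.357, -0.934, 0.025], [-0.003, -0.028, -1.0]]
force: [-0.2, 0.4, -7.7]
opening: 0.0227
gripper_force: 40.0
```

Emit:
step_arm([
  [0,0,0,-0.1,1.8],
  [0,0,0,-0.14,1.8],
  [0,0,0,-0.14,1.8],
  [0,0,0,-0.14,1.8],
  [0,0,0,-0.13,1.8],
  [0,0,0,-0.1,1.8],
  [0,0,0,0,1.8],
])

```text
clock: 24.1
position: [0.5588, -0.0884, 0.1192]
ee_rot: [[0.434, 0.901, -0.009], [0.901, -0.433, 0.029], [0.022, -0.02, -1.0]]
force: [-0.4, -0.7, -6.9]
opening: 0.0231
gripper_force: 40.0
```

```bash
python3 -c "
from h import *
go([.560,-.085,.115]);s=sense();print(s['force'],s['opening']);R=np.array(s['ee_rot']);print('toolx az',np.degrees(np.arctan2(R[1,0],R[0,0])))
f=load('wrist');h=cv2.cvtColor(f['image'],cv2.COLOR_RGB2HSV)
# square corners predicted in the wrist view, and foot underside corners
zb=s['position'][2]-.0505;print('base z',zb)
c=np.array([.5599,-.0846]);a=np.radians(66.2)
for k in range(4):
    b=a+np.pi/4+k*np.pi/2;print('sq',proj(f,[*(c+.0467*np.array([np.cos(b),np.sin(b)])),.013]).round(1))
for r in range(100,300,6): print(r,''.join('#' if h[r,c,1]<40 and h[r,c,2]>200 else ('+' if h[r,c,1]<40 else '.') for c in range(220,450,3)))"
```

```text
pos [ 0.5588 -0.0884  0.1192] tilt 1.7 az 106.4 yroll -0.020 q [ 0.45  0.48 -0.48  1.82  0.23  0.92 -0.57] move [ 0.34 -0.03  0.43]
[-0.40402148 -0.68638946 -6.87756101] 0.02306623111856172
toolx az 64.30099566286667
base z 0.0686790384718941
sq [289.6 154. ]
sq [294.2 225. ]
sq [365.6 223.3]
sq [365.7 151.8]
100 .............................................................................
106 .............................................................................
112 .............................................................................
118 .............................................................................
124 .............................................................................
130 .............................................................................
136 .............................................................................
142 .............................................................................
148 .............................................................................
154 .........................+++++#################
[... 1298 characters left out ...]
+++++++++++.................................
256 ....................+......++++++++++++++++++................................
262 ..........................+++++++++++++++++++.......+........................
268 ++........................++++++++++++++++++++...............................
274 +++.......................++.+++++++++++++++++...............................
280 ++++++++++++++++++++.....+++...++++++++++...++.....++++++++++++++++++++++++++
286 ++++++++++++++++++++.....+++................+++....++++++++++++++++++++++++++
292 ++++++++++++++++++++.....++.................+++....++++++++++++++++++++++++++
298 ++++++++++++++++++.......++.................+++......++++++++++++++++++++++++
```

```bash
python3 -c "
from h import *
f=load('wrist');im=f['image'];h=cv2.cvtColor(im,cv2.COLOR_RGB2HSV)
for r in range(150,236,5): print(r,' '.join('%3d'%h[r,c,2] if h[r,c,1]<45 else ' ..' for c in range(280,376,3)))
s=sense();R=np.array(s['ee_rot']);p=np.array(s['position'])
for nm,z in (('bottom',.0505),('foottop',.0185)):
  for sx,sy in ((-1,-1),(-1,1),(1,1),(1,-1)): print(nm,sx,sy,proj(f,p+R@np.array([.025*sx,.025*sy,z])).round(1))
"
```

```text
150  ..  ..  ..  ..  ..  ..  ..  ..  ..  ..  ..  ..  ..  ..  ..  ..  ..  ..  ..  ..  ..  ..  ..  ..  ..  ..  ..  ..  ..  ..  ..  ..
155  ..  ..  ..  .. 228 227 225 223 228 230 233 226 228 230 231 232 233 234 240 241 239 240 245 244 246 246 243 243 244  ..  ..  ..
160  ..  ..  ..  .. 243 242 243 246 242 246 241 246 241 238 235 241 239 240 244 240 242 243 244 244 247 246 241 245 247  ..  ..  ..
165  ..  ..  ..  .. 241 243 240 245 244 240 239 242 242 242 239 243 244 240 244 243 241 241 243 242 243 242 245 242 244  ..  ..  ..
170  ..  ..  ..  .. 240 240 241 247 244 240 243 240 241 242 244 244 245 245 241 239 244 244 241 248 242 245 246 241 243  ..  ..  ..
175  ..  ..  ..  .. 232 244 244 241 243 245 246 244 207 183 179 179 181 179 182 180 178 176 181 179 180 181 180 181 181  ..  ..  ..
180  ..  ..  ..  .. 221 181 175 175 182 197 226 242 201 177 181 178 178 179 179 182 180 177 182 181 181 180 178 181 181  ..  ..  ..
185  ..  ..  ..  .. 158 132 124 119 116 111 110 110 110 109 110 108 109 109 110 110 110 111 111 110 111 112 111 164 181  ..  ..  ..
190  ..  ..  .. 110 108 108 108 108 109 109 
[... 787 characters left out ...]
 128 128 127 128 128 127 128 128 128 128 129 129 129 128 129 129 129 129 129 121  ..  ..  ..
225  ..  ..  .. 128 128 128 128 128 128 128 129 128 128 119 105 103 106 110 124 128 128 128 128 128 128 128 130 129 122  ..  ..  ..
230  ..  ..  .. 101  ..  ..  ..  ..  86 127 126 126 107 100 102 101 101 101 102 119 125 125 119  86  ..  ..  ..  .. 108  ..  ..  ..
235  ..  ..  ..  ..  ..  ..  ..  ..  34 126 113 101 101 101 102 102 101 102 103  98 100 122 112  31  ..  ..  ..  ..  ..  ..  ..  ..
bottom -1 -1 [294.  244.2]
bottom -1 1 [360.6 244.3]
bottom 1 1 [363.  179.7]
bottom 1 -1 [291.9 179.6]
foottop -1 -1 [289.1 266.2]
foottop -1 1 [365.8 266.3]
foottop 1 1 [368.9 192.9]
foottop 1 -1 [286.3 192.8]
```

Emit:
step_arm([
  [0.2,0,1.5,0,1.8],
  [0.1,0,1.5,0,1.8],
  [0,0,1,0,1.8],
  [0,0,0,0,1.8],
])

```text
clock: 24.6
position: [0.5587, -0.0834, 0.077]
ee_rot: [[0.434, 0.901, -0.012], [0.901, -0.433, 0.03], [0.022, -0.023, -0.999]]
force: [-1.0, 0.4, -7.3]
opening: 0.0233
gripper_force: 40.0
```

```bash
cat > m.py <<'E'
from h import *
s=sense();R=np.array(s['ee_rot']);p=np.array(s['position']);print(p.round(4),s['force'].round(1) if hasattr(s['force'],'round') else s['force'],'az',np.degrees(np.arctan2(R[1,0],R[0,0])))
f=load('wrist');h=cv2.cvtColor(f['image'],cv2.COLOR_RGB2HSV)
for r in range(146,240,4): print(r,' '.join('%3d'%h[r,c,2] if h[r,c,1]<45 else ' ..' for c in range(280,376,3)))
d=p[2]-.0505
for sx,sy in ((-1,-1),(-1,1),(1,1),(1,-1)): print('bottom',sx,sy,proj(f,p+R@np.array([.025*sx,.025*sy,.0505])).round(1),'top',proj(f,p+R@np.array([.025*sx,.025*sy,.0185])).round(1))
c=np.array([.5599,-.0846]);a=np.radians(66.2)
for k in range(4):
    b=a+np.pi/4+k*np.pi/2;print('sq',proj(f,[*(c+.0467*np.array([np.cos(b),np.sin(b)])),.013]).round(1))
E
python3 m.py
```

```text
[ 0.5587 -0.0834  0.077 ] [-1.   0.4 -7.3] az 64.2754903025921
146  ..  ..  ..  ..  ..  ..  ..  ..  ..  ..  ..  ..  ..  ..  ..  ..  ..  ..  ..  ..  ..  ..  ..  ..  ..  ..  ..  ..  ..  ..  ..  ..
150  ..  ..  ..  ..  ..  ..  ..  ..  ..  ..  ..  ..  ..  ..  ..  ..  ..  ..  ..  ..  ..  ..  ..  ..  ..  ..  ..  ..  ..  ..  ..  ..
154  ..  ..  ..  ..  ..  ..  ..  ..  ..  ..  ..  ..  ..  ..  ..  ..  ..  ..  ..  ..  ..  ..  ..  ..  ..  ..  ..  ..  ..  ..  ..  ..
158  ..  ..  ..  ..  ..  ..  ..  ..  ..  ..  ..  ..  ..  ..  ..  ..  ..  ..  ..  ..  ..  ..  ..  ..  ..  ..  ..  ..  ..  ..  ..  ..
162  ..  ..  ..  ..  ..  ..  ..  ..  ..  ..  ..  ..  ..  ..  ..  ..  ..  ..  ..  ..  ..  ..  ..  ..  ..  ..  ..  ..  ..  ..  ..  ..
166  ..  ..  ..  ..  ..  ..  ..  ..  ..  ..  ..  ..  ..  ..  ..  ..  ..  ..  ..  ..  ..  ..  ..  ..  ..  ..  ..  ..  ..  ..  ..  ..
170  ..  ..  .. 247 246 246 241 241 244 247 249 240 244 245 243 243 242 241 244 244 243 244 240 244 249 249 248 251 248 246 247 248
174  ..  ..  .. 247 244 249 251 245 247 247 246 251 244 243 241 239 246 243 244 246 243 247 245 245 248 247 247 2
[... 1674 characters left out ...]
 108 120 132 132 131 131 131 130 129 129 132 127 179 184 179
230  ..  ..  .. 104  ..  ..  ..  ..  86 129 129 128 111 102 104 104 103 104 105 121 128 128 120  93  ..  ..  ..  .. 113 178 181 182
234  ..  ..  ..  ..  ..  ..  ..  ..  34 128 124 103 104 103 105 105 103 105 105 100 107 131 115  39  ..  ..  ..  ..  .. 180 182 188
238  ..  ..  ..  ..  ..  ..  ..  ..  35 116 102 104 104 103 107 105 102 105 105 101 101 102 115  31  ..  ..  ..  ..  .. 178 184 178
bottom -1 -1 [293.9 244.4] top [289.  266.4]
bottom -1 1 [360.5 244.4] top [365.7 266.4]
bottom 1 1 [362.8 179.8] top [368.8 193.1]
bottom 1 -1 [291.7 179.8] top [286.2 193.1]
sq [285.5 168.4]
sq [291.2 249.5]
sq [373.9 247.8]
sq [374.6 165.9]
```

```bash
cat > n.py <<'E'
from h import *
s=sense();R=np.array(s['ee_rot']);p=np.array(s['position'])
f=load('wrist');h=cv2.cvtColor(f['image'],cv2.COLOR_RGB2HSV).astype(float);S=h[...,1];V=h[...,2]
az=np.arctan2(R[1,0],R[0,0]);ux=np.array([np.cos(az),np.sin(az)]);uy=np.array([ux[1],-ux[0]])
def loc(u,v,z): q=ray(f,(u,v),z)[:2]-p[:2];return np.array([q@ux,q@uy])*1000   # mm in level tool axes
def cross(a,t,i0):
    k=np.nonzero((a[:-1]-t)*(a[1:]-t)<=0)[0]
    return None if not len(k) else i0+k[0]+(a[k[0]]-t)/(a[k[0]]-a[k[0]+1]+1e-9)
zb=max(p[2]-.0505,.013)
def line(pts,ax):  # returns value at mean & angle
    pts=np.array(pts);k=np.polyfit(pts[:,1-ax],pts[:,ax],1);r=pts[:,ax]-np.polyval(k,pts[:,1-ax]);g=abs(r)<2*r.std()+.2
    k=np.polyfit(pts[g,1-ax],pts[g,ax],1);return k,pts[g,1-ax].mean()
top=[]; 
for c in range(296,366,2):
    v=cross(S[150:182,c],60,150)
    if v: top.append(loc(c,v,.013))
tk,_=line(top,0);print('square front edge x=',np.polyval(tk,0),'ang',np.degrees(np.arctan(tk[0])))
vr=int(np.mean([cross(S[150:182,c],60,150) for c in (300,330,360)]))
L=[loc(cross(S[r,270:300],60,270),r,.013) for r in range(vr+3,vr+14) if cross(S[r,270:300],60,270)]
Rr=[loc(cross(S[r,355:410],60,355),r,.013) for r in range(vr+3,240) if cross(S[r,355:410],60,355)]
for n,q in (('sq left',L),('sq right',Rr)):
    if len(q)>3: k,m=line(q,1);print(n,'y=',np.mean(np.array(q)[:,1]),'slope',np.degrees(np.arctan(k[0])),len(q))
fb=[]
for c in range(296,356,2):
    v=cross(V[vr+6:192,c],145,vr+6)
    if v: fb.append(loc(c,v,zb))
k,_=line(fb,0);print('foot front bottom x=',np.polyval(k,0),'ang',np.degrees(np.arctan(k[0])))
r=int(np.mean([cross(V[vr+6:192,c],145,vr+6) for c in (300,340)]))+3
l=cross(V[r,280:300],150,280);g=cross(V[r,352:372],148,352);print('foot l,r px',l,g,'mm',loc(l,r,zb),loc(g,r,zb),'zb',zb)
tp=[]
for c in range(290,360,2):
    v=cross(V[190:200,c],150,190)
    if v: tp.append(loc(c,v,zb+.032))
k,_=line(tp,0);print('foot front top x=',np.polyval(k,0),'ang',np.degrees(np.arctan(k[0])))
E
python3 n.py
```

```text
square front edge x= 32.369153590386375 ang 1.2261322590615618
sq left y= -32.794037286242606 slope 0.026862958778546747 11
sq right y= 33.04785447916911 slope 4.663968378159934 70
foot front bottom x= 23.88764350019045 ang 3.602723027832633
foot l,r px 285.2352941176609 360.7714285714506 mm [ 21.35431808 -31.03292649] [21.68077991 22.58027272] zb 0.027548606676622137
foot front top x= 24.14638860869132 ang 3.527755206114482
```

Emit:
step_arm([
  [0.05,0.25,0.3,0.035,1.8],
  [0,0,0.5,0,1.8],
  [0,0,0,0,1.8],
])

```text
clock: 25.0
position: [0.5626, -0.0842, 0.0711]
ee_rot: [[0.465, 0.885, -0.008], [0.885, -0.464, 0.029], [0.022, -0.02, -1.0]]
force: [-0.5, 0.8, -6.0]
opening: 0.0234
gripper_force: 40.0
```

```bash
python3 n.py; python3 m.py | sed -n '1p;7,18p'
```

```text
square front edge x= 31.805932979029773 ang 3.1241182592700905
sq left y= -36.53370637108521 slope 0.3218791247007091 11
sq right y= 30.077281892863162 slope 1.5748563299183187 68
foot front bottom x= 23.777541639928682 ang 3.3960999875238715
foot l,r px 290.1724137930975 360.8181818182066 mm [ 21.33849178 -27.38948253] [21.62286243 22.7282641 ] zb 0.020642538528507073
foot front top x= 24.075800368611276 ang 3.4608797802836215
[ 0.5626 -0.0842  0.0713] [-0.1  0.3 -6.4] az 62.30659334742169
166  ..  ..  ..  ..  ..  ..  ..  ..  ..  ..  ..  ..  ..  ..  ..  ..  ..  ..  ..  ..  ..  ..  ..  ..  ..  ..  ..  ..  ..  ..  ..  ..
170  ..  ..  ..  ..  ..  ..  ..  ..  ..  ..  ..  ..  ..  ..  ..  .. 184 186 181 178 184 193 210 220 230 228 230 236 237 239  ..  ..
174 235 238 244 241 242 245 247 251 245 245 249 247 246 245 246 246 245 246 245 247 241 244 248 248 248 248 250 251 250 248  ..  ..
178 243 247 248 253 249 246 250 248 249 251 245 242 240 241 245 246 243 249 244 246 245 246 247 248 237 252 236 245 252 250  ..  ..
182 234 248 245 247 246 246 205 199 205 201 204 187 200 181 201 184 199 170 
[... 279 characters left out ...]
 114 113 115 112 116 114 183 183  ..  ..
194  .. 185 138 115 115 114 116 114 117 116 116 119 118 118 119 121 119 130 136 139 141 147 150 158 163 167 171 172 162 183  ..  ..
198  .. 180 173 175 179 181 183 185 186 188 189 155 130 153 133 131 147 129 154 131 133 135 131 147 146 162 192 190 155 187  ..  ..
202  .. 167 197 201 201 200 201 200 200 199 197 150 133 133 133 133 133 133 134 133 133 133 133 134 133 133 134 179 160 186 188  ..
206  .. 174 180 187 145 198 154 181 168 142 185 134 134 134 134 134 134 134 134 134 134 134 133 134 134 134 133 150 132 187 177  ..
210  .. 177 128 133 132 131 131 132 131 131 131 131 130 130 131 131 131 130 130 130 131 131 132 131 131 132 131 131 125 184 176  ..
```

Emit:
step_arm([
  [0,-0.12,0.2,0,1.8],
  [0,0,0.2,0,1.8],
  [0,0,0.1,0,1.8],
  [0,0,0,0,1.8],
])

```text
clock: 25.5
position: [0.5616, -0.0835, 0.0663]
ee_rot: [[0.465, 0.885, -0.008], [0.885, -0.465, 0.029], [0.022, -0.02, -1.0]]
force: [-0.4, -0.8, -7.1]
opening: 0.0233
gripper_force: 40.0
```

```bash
python3 n.py; python3 m.py | sed -n '1p'
```

```text
square front edge x= 31.59223138910808 ang 3.1728689081479184
sq left y= -35.45053625746506 slope -1.4200486822645875 11
sq right y= 30.86013003617027 slope 3.4391660093783814 66
foot front bottom x= 23.518251673792594 ang 3.454203794300362
foot l,r px 290.1818181818127 360.7428571428784 mm [ 21.34051501 -27.40739266] [21.62397987 22.64906293] zb 0.015818989116547347
foot front top x= 24.10987254512697 ang 3.4832890874631737
[ 0.5617 -0.0835  0.0664] [ 0.   0.3 -6.5] az 62.26990645565254
```

Emit:
step_arm([
  [0,0,0.1,0,1.8],
  [0,0,0.1,0,1.8],
  [0,0,0,0,1.8],
])

```text
clock: 25.9
position: [0.5616, -0.0835, 0.0643]
ee_rot: [[0.465, 0.885, -0.007], [0.885, -0.465, 0.029], [0.022, -0.02, -1.0]]
force: [-0.6, 0.0, -6.7]
opening: 0.0231
gripper_force: 40.0
```

Emit:
step_arm([
  [0,0,0.08,0,1.8],
  [0,0,0,0,1.8],
])

```text
clock: 26.1
position: [0.5618, -0.0834, 0.0637]
ee_rot: [[0.465, 0.885, -0.007], [0.885, -0.465, 0.029], [0.022, -0.02, -1.0]]
force: [-0.0, 0.2, -6.9]
opening: 0.0231
gripper_force: 40.0
```

Emit:
step_arm([
  [0,0,0.06,0,1.8],
  [0,0,0,0,1.8],
  [0,0,0.05,0,1.8],
  [0,0,0,0,1.8],
])

```text
clock: 26.5
position: [0.562, -0.083, 0.0633]
ee_rot: [[0.465, 0.885, -0.007], [0.885, -0.465, 0.029], [0.023, -0.019, -1.0]]
force: [-2.3, 1.5, 4.3]
opening: 0.0235
gripper_force: 40.0
```

Emit:
step_arm([
  [0,0,-0.04,0,1.8],
  [0,0,0,0,1.8],
], newtons=12)

```text
clock: 26.7
position: [0.5621, -0.083, 0.0632]
ee_rot: [[0.465, 0.885, -0.006], [0.885, -0.465, 0.03], [0.023, -0.019, -1.0]]
force: [-1.3, 2.6, -0.1]
opening: 0.0236
gripper_force: 12.0
```

Emit:
step_arm([
  [0,0,0,0,1.8],
  [0,0,0,0,2.7],
  [0,0,0,0,3.2],
  [0,0,0,0,4],
  [0,0,0,0,5],
], newtons=3)

```text
clock: 27.2
position: [0.5619, -0.0839, 0.063]
ee_rot: [[0.466, 0.885, -0.007], [0.885, -0.465, 0.029], [0.022, -0.019, -1.0]]
force: [0.5, 0.5, 0.9]
opening: 0.0444
gripper_force: 0.0
```

```bash
python3 n.py; python3 m.py | sed -n '1p'
```

```text
square front edge x= 31.84337966277732 ang 3.201709785617305
sq left y= -35.341974813904685 slope 1.9291963635796108 11
sq right y= 31.280730823313068 slope -0.5738165867780689 66
foot front bottom x= 23.866740767165613 ang 3.1517492145135684
foot l,r px 289.15789473683793 360.2571428571502 mm [ 21.49352103 -27.9869352 ] [21.76556623 22.35060285] zb 0.013
foot front top x= 25.137669208718574 ang 3.2113092630284488
[ 0.5619 -0.0838  0.063 ] [-0.4  0.2 -0.8] az 62.23947413617861
```

Emit:
step_arm([
  [0,0,-1,0,6],
  [0,0,-2,0,6],
  [0,0,-4,0,7],
  [0,0,-4.5,0,8],
  [0,0,-4.5,0,8],
  [-4,0,-2,0,8],
  [-4.5,0,-1,0,8],
  [-4.5,0,0,0,8],
])

```text
clock: 28.1
position: [0.5029, -0.2051, 0.2529]
ee_rot: [[0.464, 0.886, -0.003], [0.886, -0.464, 0.027], [0.023, -0.015, -1.0]]
force: [0.7, 0.3, -0.5]
opening: 0.0803
gripper_force: 0.0
```

Emit:
step_arm([
  [-4.5,0,0,0,8],
  [-4,-2.5,0,0,8],
  [-4,-2.5,0,0,8],
  [-3,-3,0,0,8],
  [-3,-3,0,0,8],
  [0,0,0,0,8],
])

```text
clock: 28.7
position: [0.3141, -0.3187, 0.2488]
ee_rot: [[0.471, 0.882, -0.009], [0.882, -0.471, 0.028], [0.02, -0.021, -1.0]]
force: [0.2, -0.6, -0.3]
opening: 0.08
gripper_force: 0.0
```

```bash
python3 -c "
from h import *
go([.3,-.2,.2])
t=load('top');hsv=cv2.cvtColor(t['image'],cv2.COLOR_RGB2HSV)
m=(hsv[...,1]<40).astype(np.uint8);m[:,:300]=0;m[:,375:]=0;m[:150]=0;m[215:]=0
c=max(cv2.findContours(m,cv2.RETR_EXTERNAL,cv2.CHAIN_APPROX_NONE)[0],key=cv2.contourArea)
w=np.array([ray(t,q,.013)[:2] for q in c[:,0]])*1000;print('square+weight',cv2.minAreaRect(w.astype(np.float32)))
x0,y0=315,160
for r in range(160,206,2): print(r,' '.join('%3d'%hsv[r,c,2] if hsv[r,c,1]<40 else ' ..' for c in range(318,360,2)))
q=np.array([.5599,-.0846]);print('knob px if centred',proj(t,[*q,.087]),'foot',proj(t,[*q,.045]))
g=cv2.inRange(hsv,(3,110,50),(14,255,190));g[:, :170]=0;g[:,270:]=0;g[:110]=0;g[200:]=0
c=max(cv2.findContours(g,cv2.RETR_EXTERNAL,cv2.CHAIN_APPROX_NONE)[0],key=cv2.contourArea);print('grip',cv2.minAreaRect(c))
"
```

```text
pos [ 0.3141 -0.3187  0.2488] tilt 1.7 az 108.0 yroll -0.021 q [ 1.03  0.12 -0.36  1.93  0.03  1.12  0.17] move [ 9.7  -6.73  5.21]
square+weight ((560.1861572265625, -85.05048370361328), (65.06394958496094, 65.96736145019531), 65.60459899902344)
160  ..  ..  ..  ..  ..  ..  ..  ..  ..  ..  ..  ..  ..  ..  ..  ..  ..  ..  ..  ..  ..
162  ..  ..  ..  ..  ..  ..  ..  ..  ..  ..  ..  ..  ..  ..  ..  ..  ..  ..  ..  ..  ..
164  ..  ..  ..  ..  ..  ..  ..  ..  ..  ..  ..  ..  ..  ..  ..  ..  ..  ..  ..  ..  ..
166  ..  ..  ..  ..  ..  ..  ..  ..  ..  ..  ..  ..  ..  ..  ..  ..  ..  ..  ..  ..  ..
168  ..  ..  ..  ..  ..  ..  .. 252 244  ..  ..  ..  ..  ..  ..  ..  ..  ..  ..  ..  ..
170  ..  ..  ..  ..  ..  ..  .. 177 187 136 216  ..  ..  ..  ..  ..  ..  ..  ..  ..  ..
172  ..  ..  ..  ..  ..  .. 210 185 185 184 190 128 250  ..  ..  ..  ..  ..  ..  ..  ..
174  ..  ..  ..  ..  ..  .. 212 186 184 161  93  94 197 140 148  ..  ..  ..  ..  ..  ..
176  ..  ..  ..  ..  .. 243 182 192 148 171 176 152 100 169 194 145 239  ..  ..  ..  ..
178  ..  ..  ..  ..  .. 214 190 187 179 182 182 181 113 171 1
[... 656 characters left out ...]
..  ..  ..  ..  ..  ..  ..  .. 251 251 245 232  ..  ..  ..  ..  ..  ..  ..
196  ..  ..  ..  ..  ..  ..  ..  ..  ..  ..  ..  .. 252  ..  ..  ..  ..  ..  ..  ..  ..
198  ..  ..  ..  ..  ..  ..  ..  ..  ..  ..  ..  ..  ..  ..  ..  ..  ..  ..  ..  ..  ..
200  ..  ..  ..  ..  ..  ..  ..  ..  ..  ..  ..  ..  ..  ..  ..  ..  ..  ..  ..  ..  ..
202  ..  ..  ..  ..  ..  ..  ..  ..  ..  ..  ..  ..  ..  ..  ..  ..  ..  ..  ..  ..  ..
204  ..  ..  ..  ..  ..  ..  ..  ..  ..  ..  ..  ..  ..  ..  ..  ..  ..  ..  ..  ..  ..
knob px if centred [338.0719127  178.48967319] foot [337.61243163 180.47918314]
grip ((199.5345001220703, 136.41380310058594), (38.99801254272461, 7.221853733062744), 66.80140686035156)
```

The square hasn't moved: centre (0.560,-0.085) before and after. The weight's knob is at about (338,179), where it should be if centred. Handing in.

```bash
python3 -c "
from bench import *
print(close_job())"
```

```text
the job is handed in; nothing more can be done
None
```

The square-footed weight is on the glued square, about 0.5 mm off centre and within a degree of its edges; the square has not shifted, and the job was handed in at about 29 s after one brief stop on the bare mat to regrasp.

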